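# Hang the soaking basket in the tank and load the small cheese

## Task

Take the steel hook-on basket off its sloping drain cradle and hang it by its bent lip over the rim of the empty soaking tank, on the side that faces the robot, so that it hangs level inside the tank. Then set the small round cheese upright on the floor of the hanging basket. Lower both into place, do not drop them, and leave the square cheese, the mould and the bottle where they stand.

Things in the scene. Friction and masses are not known exactly. Their poses are not given: they have to be found in the camera images.
- basket: Hook-on basket, 4 mm steel, loose, 0.22 kg, 126 wide (y). Origin: rim seat, mid-width on the plate's back face at the lip's underside; z up along the plate, x towards the tray. Plate x 0..4, z -95..4. Lip z 0..4 back to x -18; its leg x -18..-14 goes down to z -28: a 14 mm slot for the tank wall. Starts in the cradle leaning 40 degrees, grip up and towards the robot; lifts out straight up.
- basket_grip (a point): Centre of the basket's grip: black plastic block on top of the lip, 18 (x) x 28 (y) x 45 (z), in the basket's axes; at x -6, y 0, z 26.5 of the basket's origin. Pinch it across its 28 mm (y). Its foot stands on the lip, which is wider.
- basket_tray (a point): Centre of the upper face of the floor of the basket's tray, at x 63, y 0, z -91 of the basket's origin (its axes). Inside the tray: 118 (x) x 118 (y); low walls, 4 thick, rise 26 above this floor. On the -x side is the tall back plate. Hung on the rim, the plate settles flush on the wall's inner face and the tray is level.
- tank: Empty steel soaking tank, open on top, fixed to the table. Outer 250 (x) x 210 (y) x 140 high, walls 6 thick. Origin: centre of its underside; x points away from the robot (turned up to 15 degrees), z up. The rim to use is the one that faces the robot: wall x -125..-119, top at z 140, inner length y -99..99.
- rack: White plastic drain cradle, fixed, 190 x 150 base; two slopes form a V (running along y) that holds the basket. Origin: underside, below the V; x points away from the robot (turned up to 17 degrees), z up. The V's bottom is at z 30; its highest edge (far end of the slope under the tray) is at about z 105. It stands on one side of the table, the tank on the other.
- cheese: Small round cheese, pale rind, cylinder 60 diameter x 55 high, upright, about 0.165 kg. Origin: centre of its underside, z up. Stands in the middle row with the square cheese and the mould, in any order.
- loaf: Square cheese 70 x 70 x 50 high, same rind, loose; leave it. Origin: centre of its underside.
- mould: Empty white plastic cup-shaped mould, 72 rim diameter, 75 high, loose; leave it. Origin: centre of its underside.
- flask: Clear plastic bottle, 60 diameter, 160 high, loose, at the far end of the middle; leave it. Origin: centre of its underside.
Not all that is in view belongs to the job. Leave any green or yellow look-alike of the cheese alone. Leave any orange look-alike of the basket alone.

How it is judged:
By the outcome, as a careful person would: the job done as asked, in the order asked, and still so for the second after the job is handed in, with the robot touching nothing.
It also fails if it takes over 64 s, if anything falls off the work surface, if the arm or the gripper's body presses on something with over 40 N, if the wrist force passes 120 N, or if a joint passes its speed limit or range.

## Robot

A 6-joint arm with a two-finger parallel gripper is mounted at the origin on the work surface. World frame = base frame: x ahead of the robot, y to its left, z up, the work surface at z = 0. Lengths are in mm, angles in rad, forces in N, time in s.
With the tool pointing down it reaches from about 300 to 875 mm from the base axis. Payload 6.4 kg.
Tool frame: the origin (TCP) lies on the centre line of the jaws, within the pads' length; the fingertips stand robot.finger_overhang ahead of it and the grasp point (between the pads) lies 2 mm behind it (robot.finger_overhang is the distance from the TCP to the fingertips, in mm); x points along the fingers, y is the direction in which the jaws open and shut, and the axes are right-handed (so a half turn about x gives the same grasp; the last joint's range is limited). The gripper opens to 85 mm and grips with 20 to 120 N. Pads are 22 mm wide; open, the fingers measure 114 mm over their backs; the gripper's body (76 mm by 85 mm) begins 54 mm behind the grasp point. The pads swing forward as they close: fully open they stand 13 mm farther back than shut.
Start: joints at [-1.338, 0.181, 1.607, -0, 1.354, -0.206], TCP at [244.308, -520.533, 248.288] pointing down, gripper open.
Joint ranges: [-2.99, 2.99], [-0.89, 2.07], [0.3, 2.58], [-1.14, 4.28], [0, 2.63], [-3.12, 3.12]. Speed limits (rad/s): [2.57, 2.57, 3.01, 3.14, 3.14, 3.14].

## Interface

Orientations are given as a 3x3 rotation matrix whose columns are the frame's x, y, z axes.
In Python, from cell import robot gives the robot as it stands.
- The arm moves only by the tool servo_tool, never from a script. Its argument "deltas" is a list of rows, each an object of numbers: "fingers": the finger opening in m, from 0 to 0.0854; "dx", "dy", "dz": the shift along the tool's x, y, z in m; "spin": the turn about the tool's x in rad. In form: [{"fingers": .., "dx": .., "dy": .., "dz": .., "spin": ..}, ...]. A call has 1 to 10 rows; each row shifts and turns the commanded pose from where the row before left it, along the tool's axes as they then stand; what a row does not reach is not made up. A row lasts 1/10 s, in which the tool goes at most 50 mm and 8.59 degrees, less where a joint would pass 70% of its speed; a pose out of reach is approached as far as the arm can. A call with a gripper value outside its range is refused whole. The fingers move at their own pace and stop on an object; the grip force is fixed at half the most. Time passes only in rows, so rows that do not move let the fingers close. It gives the time, the measured TCP pose, the force and the opening at its end, in the units of the state.
- robot.state(): the state, without advancing time (a new reading comes with each control period).
- robot.camera(name): name is "scene" or "top"; returns a dict with "image" (420x560x3 uint8, red, green, blue), "depth" (420x560 float32, mm along the optical axis (not along the pixel's ray), 0 where there is no reading), "fx", "fy", "cx", "cy" (pixels), "camera_from_world" (4x4, takes a point from world to camera coordinates). Camera axes: x right, y up, looking along -z (the intrinsics and any distortion apply to the point x, -y, -z); pixel columns grow to the right and rows downward; lengths in mm; the calibration is good to about 2 mm. A picture is of the moment at which its call begins.
- robot.finish_job(): hands the job in, once; it reports no verdict.
The state is a dict: "clock": time; "qpos": joint angles; "dq": joint speeds; "joint_efforts": joint torques, N m; "tool_pos": TCP position; "ee_rot": TCP orientation; "ft_force": force on the tool from outside, world axes, zero at the start; "moment": the same for the moment, N m; "grip_width": opening from 0.0 (shut) to 1.0 (fully open).
Only numpy, scipy, OpenCV 4.12 (cv2) and the standard library are available. Lean on these libraries where they do the work, as an engineer would, in place of code of your own. Each camera call takes 0.05 s, during which the arm holds its last target.

## Working session

There is one attempt and no reset: what is moved stays moved. The work goes in short steps, Python scripts to look and compute and a tool call to move; the robot and the scene stay as the last step left them, time stands still between calls to the robot, and variables do not carry over. Pictures are saved under pics/ and viewed, and the job is handed in when it is done.

Besides the shell and the picture viewer there is one more tool, called in YAML: its name, and indented under it one key for each argument. servo_tool: Moves the arm, as the interface text tells. Its arguments: {"type":"object","properties":{"deltas":{"type":"array"}},"required":["deltas"]}

```bash
mkdir -p pics; ls
python3 - <<'E'
from cell import robot
import cv2,numpy as np
print({k:np.round(v,3).tolist() for k,v in robot.state().items()}, robot.finger_overhang)
for n in("scene","top"):
    c=robot.camera(n)
    np.savez(n+"0.npz",**c)
    cv2.imwrite(f"pics/{n}0.png",c["image"][:,:,::-1])
    print(n,c["fx"],c["fy"],c["cx"],c["cy"],c.keys());print(np.round(c["camera_from_world"],3).tolist())
E
```

```text
pics
{'clock': 0.0, 'qpos': [-1.338, 0.182, 1.608, -0.0, 1.354, -0.206], 'dq': [0.0, -0.0, -0.001, 0.001, -0.002, 0.001], 'joint_efforts': [-0.002, -44.487, -35.134, -0.001, 0.009, 0.0], 'tool_pos': [244.17, -519.98, 247.354], 'ee_rot': [[-0.0, 0.425, -0.905], [0.002, -0.905, -0.425], [-1.0, -0.002, -0.0]], 'ft_force': [0.303, 0.102, -0.67], 'moment': [-0.038, -0.002, 0.016], 'grip_width': 0.998} 17.0
scene 400.3417115966102 400.3417115966102 277.89793827535146 210.32972340277786 dict_keys(['image', 'depth', 'fx', 'fy', 'cx', 'cy', 'camera_from_world'])
[[-0.236, 0.972, -0.007, 112.531], [-0.7, -0.165, 0.695, 319.432], [0.674, 0.169, 0.719, -1292.497], [0.0, 0.0, 0.0, 1.0]]
top 430.14219680011644 430.14219680011644 278.732525904775 211.49385355643875 dict_keys(['image', 'depth', 'fx', 'fy', 'cx', 'cy', 'camera_from_world'])
[[-0.012, -1.0, 0.009, 11.043], [0.99, -0.011, 0.142, -567.085], [-0.141, 0.011, 0.99, -988.572], [0.0, 0.0, 0.0, 1.0]]
```

View pics/scene0.png

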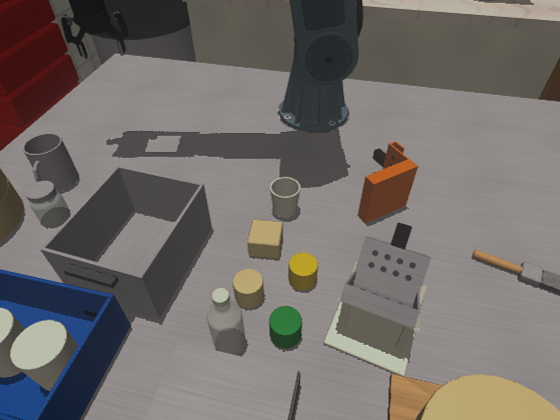

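View pics/top0.png

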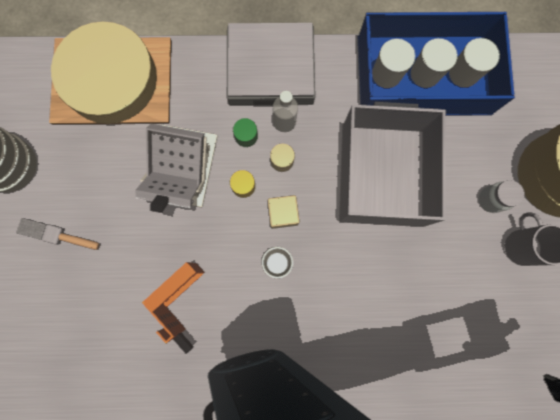

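Scene view: the tank is at about (140,240), the steel basket in its white cradle at about (390,270), and an orange look-alike at (387,190). The row holds the mould (285,197), the square cheese (266,238) and the pale round cheese (249,288). The yellow (303,271) and green (285,327) look-alikes stand beside them, with the bottle at (226,322). Top view: basket grip (160,204), pale cheese (282,155), yellow (242,183), green (245,131), tank (395,165). The targets are the pale round cheese and the grey steel basket in the cradle. I'll confirm both in one enlarged crop.

```bash
cat > h.py <<'E'
import numpy as np,cv2
def load(n):
    return dict(np.load(n))
def ray(c,u,v):
    T=c["camera_from_world"];R=T[:3,:3];o=-R.T@T[:3,3]
    d=np.array([(u-c["cx"])/c["fx"],-(v-c["cy"])/c["fy"],-1.0]);return o,R.T@d
def onz(c,u,v,z):
    o,d=ray(c,u,v);return o+d*(z-o[2])/d[2]
def dep(c,u,v):
    o,d=ray(c,u,v);return o+d*float(c["depth"][int(round(v)),int(round(u))])
def tri(c1,p1,c2,p2):
    o1,d1=ray(c1,*p1);o2,d2=ray(c2,*p2);d1=d1/np.linalg.norm(d1);d2=d2/np.linalg.norm(d2)
    A=np.stack([d1,-d2],1);s=np.linalg.lstsq(A,o2-o1,rcond=None)[0]
    a=o1+s[0]*d1;b=o2+s[1]*d2;return (a+b)/2,np.linalg.norm(a-b)
def cloud(c):
    h,w=c["depth"].shape;u,v=np.meshgrid(np.arange(w),np.arange(h))
    T=c["camera_from_world"];R=T[:3,:3];o=-R.T@T[:3,3]
    d=np.stack([(u-c["cx"])/c["fx"],-(v-c["cy"])/c["fy"],-np.ones_like(u,float)],-1)
    return o+(d*c["depth"][...,None])@R
def proj(c,p):
    q=c["camera_from_world"][:3,:3]@p+c["camera_from_world"][:3,3]
    return c["cx"]+c["fx"]*q[0]/-q[2],c["cy"]-c["fy"]*q[1]/-q[2]
E
python3 - <<'E'
from h import *
t=load("top0.npz");s=load("scene0.npz")
a=cv2.resize(t["image"][115:235,120:320],None,fx=4,fy=4,interpolation=cv2.INTER_CUBIC)[:, :800]
b=cv2.resize(s["image"][210:370,220:440],None,fx=3.6,fy=3.6,interpolation=cv2.INTER_CUBIC)
cv2.imwrite("pics/ct.png",a[:,:,::-1]);cv2.imwrite("pics/cs.png",b[:,:,::-1])
b=cv2.resize(t["image"][95:235,330:450],None,fx=4,fy=4,interpolation=cv2.INTER_CUBIC)
cv2.imwrite("pics/tt.png",b[:,:,::-1])
for n,c in(("t",t),("s",s)):
    P=cloud(c)
    print(n,[np.round(P[v,u]).tolist() for u,v in ([(282,155),(283,211),(160,204),(395,165),(300,300)] if n=="t" else [(249,280),(266,232),(402,235),(140,240),(250,200)])])
E
```

```text
t [[703.0, -5.0, 52.0], [567.0, -6.0, 51.0], [573.0, 262.0, 137.0], [687.0, -290.0, 6.0], [356.0, -45.0, 2.0]]
s [[705.0, -2.0, 56.0], [574.0, -3.0, 50.0], [586.0, 270.0, 127.0], [628.0, -287.0, 7.0], [439.0, -82.0, 1.0]]
```

View pics/ct.png

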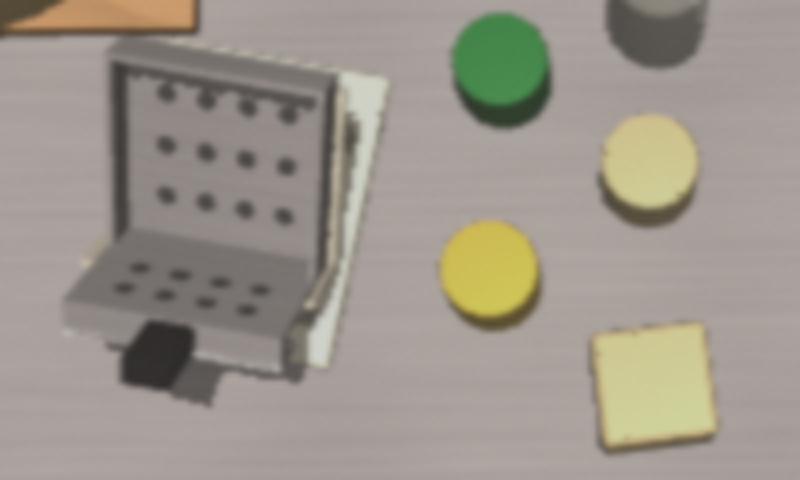

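View pics/cs.png

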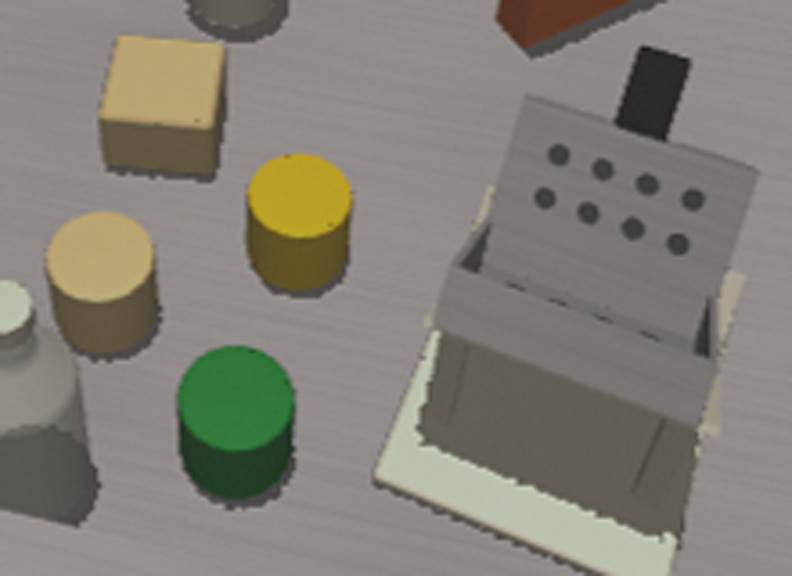

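View pics/tt.png

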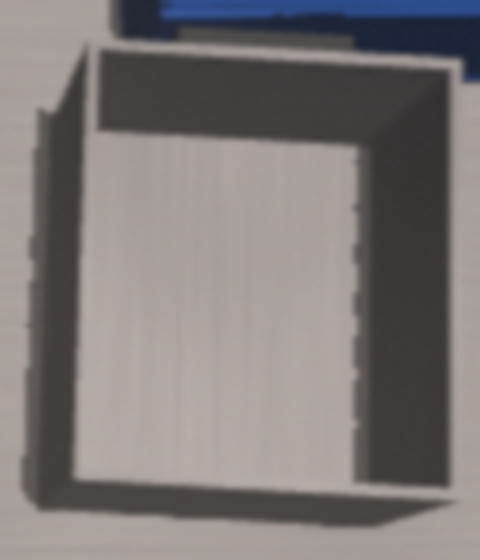

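Crop check: the pale round cheese (crop 649,160) is a plain cylinder with the same rind as the square cheese. The steel basket sits in the white cradle with its black grip at (158,355). The tool stays vertical because only spin is available, so I'll pinch the leaning grip, engage the rim tilted, then pivot the basket level. Next I measure everything.

```bash
cat > m.py <<'E'
from h import *
t=load("top0.npz");s=load("scene0.npz")
def blob(c,lo,hi,box):
    x0,y0,x1,y1=box;im=cv2.cvtColor(c["image"],cv2.COLOR_RGB2HSV)
    m=cv2.inRange(im,np.array(lo),np.array(hi));k=np.zeros_like(m);k[y0:y1,x0:x1]=m[y0:y1,x0:x1]
    n,l,st,ce=cv2.connectedComponentsWithStats(k);i=1+np.argmax(st[1:,4]);return (l==i),ce[i],st[i]
# grip
gt,ct,st=blob(t,(0,0,0),(180,255,50),(140,185,185,225));gs,cs,ss=blob(s,(0,0,0),(180,255,50),(385,218,420,255))
print("grip",ct,st,cs,ss,"tri",*tri(t,ct,s,cs))
for c,g in((t,gt),(s,gs)):
    P=cloud(c)[cv2.erode(g.astype(np.uint8),np.ones((3,3)))>0];print(" gripcloud med",np.median(P,0).round(1),P.min(0).round(1),P.max(0).round(1))
# planes
def plane(P):
    m=np.median(P,0);u,q,v=np.linalg.svd(P-P.mean(0),full_matrices=False);
    r=(P-P.mean(0))@v[2];k=abs(r)<2*r.std()+.5;P=P[k];u,q,v=np.linalg.svd(P-P.mean(0),full_matrices=False);n=v[2]*np.sign(v[2][2]);return P.mean(0),n,((P-P.mean(0))@n).std()
for nm,c,poly in(("tray t",t,[(154,136),(199,141),(194,177),(153,172)]),("plate t",t,[(150,176),(195,182),(189,190),(143,186)]),("plate s",s,[(370,242),(425,258),(412,285),(362,270)])):
    m=np.zeros(c["depth"].shape,np.uint8);cv2.fillPoly(m,[np.array(poly)],1)
    P=cloud(c)[(m>0)&(c["depth"]>0)];o,n,sd=plane(P)
    print(nm,o.round(1),n.round(3),"sd",sd.round(2),"tilt",np.degrees(np.arccos(n[2])).round(1),"yaw",np.degrees(np.arctan2(n[1],n[0])).round(1))
# cheese top
for nm,b1,b2 in(("cheese",(265,140,300,172),(225,260,275,315)),("loaf",(262,190,305,232),(240,215,295,262))):
    mt,_,_=blob(t,(15,60,120),(32,160,255),b1);ms,_,_=blob(s,(12,40,150),(32,180,255),b2)
    for c,m in((t,mt),(s,ms)):
        P=cloud(c)[m];zt=np.median(P[:,2]);k=abs(P[:,2]-zt)<6
        uu=np.argwhere(m).mean(0)[::-1]
        xy=P[k][:,:2].astype(np.float32)
        print(nm,"px",uu.round(1),"z",zt.round(1),"circ",[np.round(q,1) for q in cv2.minEnclosingCircle(xy)],"rect",np.round(cv2.minAreaRect(xy)[2],1), "onz",onz(c,*uu,54).round(1))
    a=np.argwhere(mt).mean(0)[::-1];b=np.argwhere(ms).mean(0)[::-1];print(" tri",*tri(t,a,s,b))
# tank rim: points z 133..147
for nm,c,x0,x1,y0,y1 in(("t",t,335,455,95,235),("s",s,50,220,160,320)):
    P=cloud(c)[y0:y1,x0:x1].reshape(-1,3);k=abs(P[:,2]-140)<6;Q=P[k][:,:2].astype(np.float32)
    r=cv2.minAreaRect(Q);print("rim",nm,k.sum(),np.median(P[k][:,2]).round(1),r);print(np.round(cv2.boxPoints(r),1).tolist())
E
python3 m.py
```

```text
grip [159.88321168 202.67153285] [153 197  14  14 137] [400.87037037 235.2345679 ] [391 223  20  26 324] tri [578.63088821 268.67854553 117.93571839] 1.775938562653276
 gripcloud med [580.5 264.  126.3] [563.9 255.6 114.3] [589.7 275.1 137.4]
 gripcloud med [585.6 268.1 125.2] [571.2 255.9 109.5] [600.8 279.9 140.9]
tray t [697.7 248.7  67.1] [-0.632  0.126  0.765] sd 1.64 tilt 40.1 yaw 168.7
plate t [632.9 262.4  66.8] [ 0.759 -0.147  0.634] sd 0.83 tilt 50.7 yaw -11.0
plate s [622.4 261.7  82.7] [ 0.751 -0.149  0.643] sd 1.26 tilt 50.0 yaw -11.2
cheese px [282.  155.3] z 53.5 circ [array([703.1,  -4.8]), np.float64(29.6)] rect 45.0 onz [701.7  -4.9  54. ]
cheese px [247.2 280.6] z 54.1 circ [array([705.6,  -5.7]), np.float64(29.3)] rect 60.4 onz [706.3  -5.4  54. ]
 tri [703.23551459  -5.75255066  49.39433059] 1.6517312097272574
loaf px [283.  210.8] z 48.5 circ [array([569. ,  -4.7]), np.float64(46.5)] rect 6.5 onz [566.9  -5.4  54. ]
loaf px [264.7 232.2] z 49.1 circ [array([570.8,  -6.6]), np.float64(46.0)] rect 6.4 onz [578.2  -4.3  54. ]
 tri [568.69284745  -6.38159275  42.6870758 ] 1.556686505861605
rim t 1254 138.5 ((663.5631713867188, -256.31201171875), (210.39956665039062, 252.2998046875), 86.2220230102539)
[[530.7999877929688, -353.0], [782.5, -369.6000061035156], [796.4000244140625, -159.6999969482422], [544.5999755859375, -143.0]]
rim s 1636 138.5 ((673.3438720703125, -182.95899963378906), (373.9374084472656, 258.58038330078125), 83.5103988647461)
[[523.7999877929688, -354.1000061035156], [780.7000122070312, -383.29998779296875], [822.9000244140625, -11.800000190734863], [566.0, 17.399999618530273]]
```

Run:
```python
from h import *
t=load("top0.npz");s=load("scene0.npz")
c=s;P=cloud(c);m=np.zeros((420,560),bool);m[155:325,50:222]=1
k=m&(abs(P[...,2]-138.5)<5)&(P[...,1]<-135)&(P[...,0]>510)&(P[...,0]<810)&(P[...,1]>-380)
r=cv2.minAreaRect(P[k][:,:2].astype(np.float32));print(r,cv2.boxPoints(r).round(1).tolist())
for c,x0,x1,y0,y1,n in((t,335,455,95,235,"t"),(s,50,222,155,325,"s")):
    P=cloud(c);k=(abs(P[...,2]-138.5)<5);im=c["image"].copy();im[k]=(255,0,0)
    cv2.imwrite(f"pics/rim_{n}.png",cv2.resize(im[y0:y1,x0:x1],None,fx=4,fy=4)[:,:,::-1][:600])
    # near wall line fit
    Q=P[k&(np.hypot(P[...,0]-542,0)<25)&(P[...,1]<-165)&(P[...,1]>-335)]
    if len(Q)>10: print(n,len(Q),"near wall fit x at y=-248:",np.polyfit(Q[:,1]+248,Q[:,0],1),Q[:,2].mean(), np.percentile(Q[:,0]-np.polyval(np.polyfit(Q[:,1],Q[:,0],1),Q[:,1]),[2,98]))
```

```text
((665.3582153320312, -258.7497863769531), (213.36634826660156, 252.05101013183594), 86.21345520019531) [[532.5999755859375, -356.8999938964844], [784.0999755859375, -373.5], [798.2000122070312, -160.60000610351562], [546.7000122070312, -144.0]]
t 245 near wall fit x at y=-248: [6.71277199e-02 5.41031283e+02] 138.4264216640258 [-2.89920866  3.29060471]
s 274 near wall fit x at y=-248: [6.70450839e-02 5.45096156e+02] 137.72702084017203 [-4.63414701  3.34872887]
```

View pics/rim_s.png

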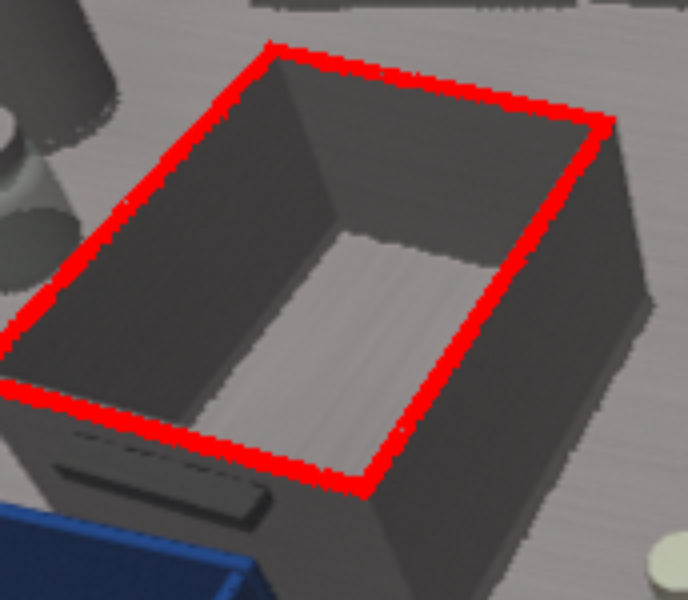

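View pics/rim_t.png

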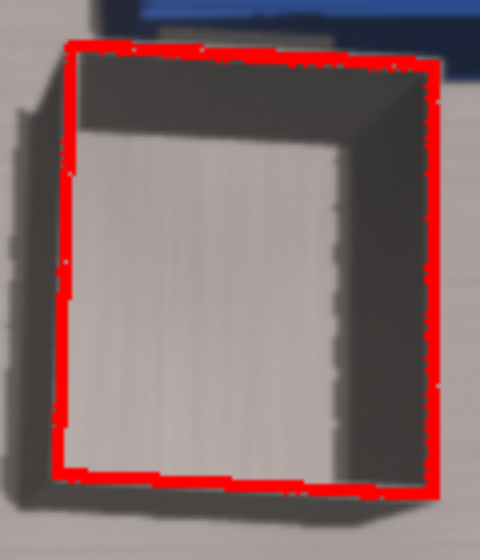

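The rim overlay fits well: near wall mid ≈ (542.7, -249), yaw -3.8°, z ≈ 140. Basket yaw is -11.1°, tilt 40°, grip centre ≈ (580, 268, 117.5). The cheese is at about (704, -5). First I spin and travel above the grip.

servo_tool:
  deltas:
    - {"spin":0.127}
    - {"spin":0.127}
    - {"spin":0.127}
    - {"spin":0.127}
    - {"spin":0.126}
    - {"dy":-0.025,"dz":-0.005}
    - {"dy":-0.045,"dz":-0.009}
    - {"dy":-0.045,"dz":-0.009}
    - {"dy":-0.045,"dz":-0.009}
    - {"dy":-0.045,"dz":-0.009}

```text
invalid input at $.deltas[0]: expected keys fingers, dx, dy, dz, spin
```

servo_tool:
  deltas:
    - {"dy":-0.045,"dz":-0.009}
    - {"dy":-0.045,"dz":-0.009}
    - {"dy":-0.045,"dz":-0.009}
    - {"dy":-0.045,"dz":-0.009}
    - {"dy":-0.045,"dz":-0.009}
    - {"dy":-0.045,"dz":-0.009}
    - {"dy":-0.045,"dz":-0.009}
    - {"dy":-0.045,"dz":-0.009}
    - {"dy":-0.045,"dz":-0.009}
    - {"dy":-0.045,"dz":-0.009}

```text
invalid input at $.deltas[0]: expected keys fingers, dx, dy, dz, spin
```

```bash
cat > go.py <<'E'
import sys,numpy as np
from cell import robot
def go(tx,ty,tz,yaw=None):
    s=robot.state();R=np.array(s["ee_rot"]);p=np.array(s["tool_pos"]);d=R.T@(np.array([tx,ty,tz])-p)
    a=np.degrees(np.arctan2(R[1,1],R[0,1]))
    print("t",round(s["clock"],2),"p",p.round(1),"dxyz mm",d.round(1),"jaw yaw",a.round(1),"q",np.round(s["qpos"],2),"F",np.round(s["ft_force"],1),"gw",round(s["grip_width"],3))
    if yaw is not None:
        e=-(yaw-a);e=(e+90)%180-90;print("spin",np.radians(e).round(3))
if __name__=="__main__":go(*map(float,sys.argv[1:]))
E
python3 go.py 575.1 269 200 -101.1
```

```text
t 0.1 p [ 244.2 -520.1  247.5] dxyz mm [  48.6 -573.7 -634.8] jaw yaw -64.9 q [-1.34  0.18  1.61  0.    1.35 -0.21] F [ 0.2  0.5 -0.6] gw 1.001
spin 0.632
```

servo_tool:
  deltas:
    - {"fingers":0.085,"dx":0,"dy":0,"dz":0,"spin":0.127}
    - {"fingers":0.085,"dx":0,"dy":0,"dz":0,"spin":0.127}
    - {"fingers":0.085,"dx":0,"dy":0,"dz":0,"spin":0.127}
    - {"fingers":0.085,"dx":0,"dy":0,"dz":0,"spin":0.127}
    - {"fingers":0.085,"dx":0,"dy":0,"dz":0,"spin":0.124}
    - {"fingers":0.085,"dx":0,"dy":-0.025,"dz":-0.005,"spin":0}
    - {"fingers":0.085,"dx":0,"dy":-0.045,"dz":-0.009,"spin":0}
    - {"fingers":0.085,"dx":0,"dy":-0.045,"dz":-0.009,"spin":0}
    - {"fingers":0.085,"dx":0,"dy":-0.045,"dz":-0.009,"spin":0}
    - {"fingers":0.085,"dx":0,"dy":-0.045,"dz":-0.009,"spin":0}

```text
clock: 1.1
tool_pos: [324.1, -325.3, 247.9]
ee_rot: [[-0.0, -0.193, -0.981], [0.001, -0.981, 0.193], [-1.0, -0.001, 0.0]]
ft_force: [2.2, 0.1, 0.8]
grip_width: 0.996
```

servo_tool:
  deltas:
    - {"fingers":0.085,"dx":0,"dy":-0.045,"dz":-0.009,"spin":0}
    - {"fingers":0.085,"dx":0,"dy":-0.045,"dz":-0.009,"spin":0}
    - {"fingers":0.085,"dx":0,"dy":-0.045,"dz":-0.009,"spin":0}
    - {"fingers":0.085,"dx":0,"dy":-0.045,"dz":-0.009,"spin":0}
    - {"fingers":0.085,"dx":0,"dy":-0.045,"dz":-0.009,"spin":0}
    - {"fingers":0.085,"dx":0,"dy":-0.045,"dz":-0.009,"spin":0}
    - {"fingers":0.085,"dx":0,"dy":-0.045,"dz":-0.009,"spin":0}
    - {"fingers":0.085,"dx":0,"dy":-0.045,"dz":-0.009,"spin":0}
    - {"fingers":0.085,"dx":0,"dy":-0.045,"dz":-0.009,"spin":0}
    - {"fingers":0.085,"dx":0,"dy":-0.045,"dz":-0.009,"spin":0}

```text
clock: 2.1
tool_pos: [498.8, 99.1, 248.1]
ee_rot: [[-0.0, -0.192, -0.981], [-0.0, -0.981, 0.192], [-1.0, 0.0, 0.0]]
ft_force: [0.1, -0.9, 0.3]
grip_width: 0.993
```

```bash
python3 go.py 575.1 269 200 -101.1
```

```text
t 2.1 p [498.8  99.1 248.1] dxyz mm [  48.  -181.3  -42.3] jaw yaw -101.1 q [-0.04  0.03  1.77 -0.    1.34  1.73] F [ 0.1 -0.9  0.3] gw 0.993
spin 0.001
```

servo_tool:
  deltas:
    - {"fingers":0.085,"dx":0,"dy":-0.045,"dz":-0.01,"spin":0}
    - {"fingers":0.085,"dx":0,"dy":-0.045,"dz":-0.01,"spin":0}
    - {"fingers":0.07,"dx":0.008,"dy":-0.045,"dz":-0.01,"spin":0}
    - {"fingers":0.06,"dx":0.02,"dy":-0.03,"dz":-0.008,"spin":0}
    - {"fingers":0.06,"dx":0.02,"dy":-0.016,"dz":-0.004,"spin":0}
    - {"fingers":0.06,"dx":0,"dy":0,"dz":0,"spin":0}

```text
clock: 2.7
tool_pos: [572.6, 268.1, 196.0]
ee_rot: [[-0.007, -0.19, -0.982], [-0.001, -0.982, 0.19], [-1.0, 0.003, 0.006]]
ft_force: [-0.8, -0.5, -1.0]
grip_width: 0.706
```

```bash
python3 go.py 575.1 269 121 -101.1;python3 - <<'E'
from cell import robot
import numpy as np,cv2
for n in("scene","top"):
    c=robot.camera(n);np.savez(n+"1.npz",**c)
s=dict(np.load("scene1.npz"));t=dict(np.load("top1.npz"))
a=cv2.resize(s["image"][130:310,320:450],None,fx=3,fy=3);b=cv2.resize(t["image"][110:290,90:230],None,fx=3,fy=3)
cv2.imwrite("pics/p1.png",np.hstack([a,b])[:,:800,::-1])
E
```

```text
t 2.7 p [572.6 268.1 196. ] dxyz mm [75.  -1.6 -2.7] jaw yaw -100.9 q [0.25 0.36 1.5  0.   1.29 2.01] F [-0.8 -0.5 -1. ] gw 0.706
spin 0.003
```

View pics/p1.png

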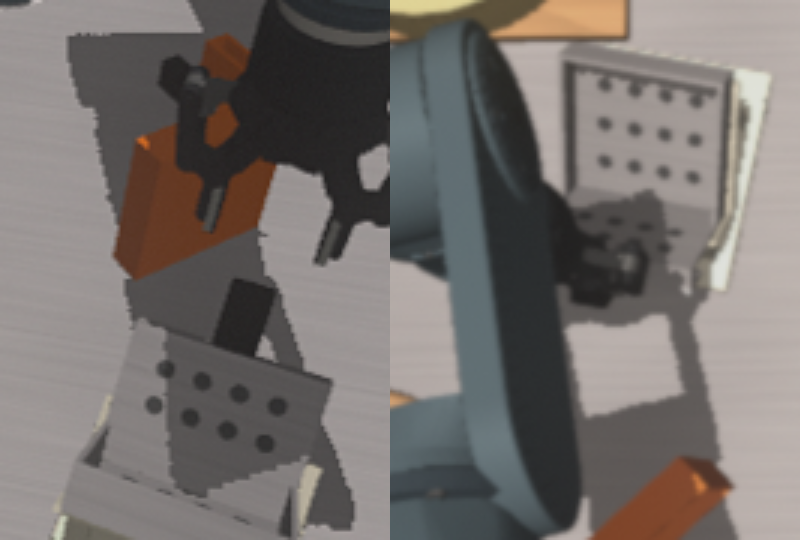

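Gripper is straddling the grip direction, centred within a few mm, and the fingers clear. Descending and closing.

servo_tool:
  deltas:
    - {"fingers":0.06,"dx":0.02,"dy":-0.001,"dz":-0.002,"spin":0.003}
    - {"fingers":0.06,"dx":0.025,"dy":0,"dz":0,"spin":0}
    - {"fingers":0.06,"dx":0.018,"dy":0,"dz":0,"spin":0}
    - {"fingers":0.06,"dx":0.008,"dy":0,"dz":0,"spin":0}
    - {"fingers":0.045,"dx":0.004,"dy":0,"dz":0,"spin":0}
    - {"fingers":0.035,"dx":0,"dy":0,"dz":0,"spin":0}
    - {"fingers":0.03,"dx":0,"dy":0,"dz":0,"spin":0}
    - {"fingers":0.02,"dx":0,"dy":0,"dz":0,"spin":0}
    - {"fingers":0.02,"dx":0,"dy":0,"dz":0,"spin":0}

```text
clock: 3.7
tool_pos: [577.6, 268.0, 126.9]
ee_rot: [[0.003, -0.195, -0.981], [0.001, -0.981, 0.195], [-1.0, -0.002, -0.002]]
ft_force: [-1.0, 3.7, 6.0]
grip_width: 0.317
```

```bash
python3 go.py 575.1 269 121 -101.1;python3 - <<'E'
from cell import robot
import numpy as np,cv2
for n in("scene",):
    c=robot.camera(n);np.savez(n+"2.npz",**c)
s=dict(np.load("scene2.npz"))
a=cv2.resize(s["image"][150:330,320:450],None,fx=3.3,fy=3.3)
cv2.imwrite("pics/p2.png",a[:,:800,::-1])
E
```

```text
t 3.7 p [577.6 268.  126.9] dxyz mm [ 5.9 -0.5  2.7] jaw yaw -101.2 q [0.25 0.44 1.54 0.   1.16 2.01] F [-1.   3.7  6. ] gw 0.317
spin -0.002
```

View pics/p2.png

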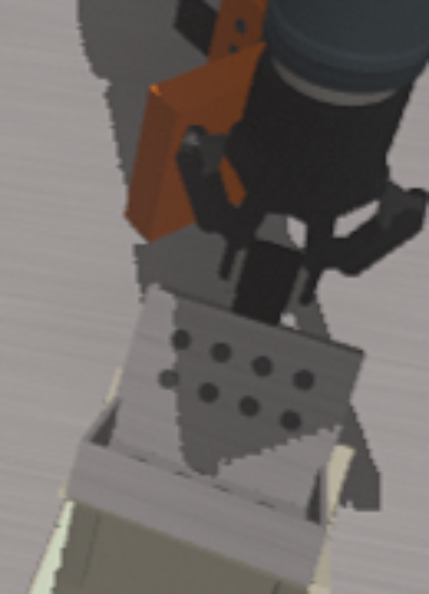

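Pinched at 27 mm opening. Lifting gently, then a look.

servo_tool:
  deltas:
    - {"fingers":0.02,"dx":-0.005,"dy":0,"dz":0,"spin":0}
    - {"fingers":0.02,"dx":-0.01,"dy":0,"dz":0,"spin":0}
    - {"fingers":0.02,"dx":-0.015,"dy":0,"dz":0,"spin":0}
    - {"fingers":0.02,"dx":-0.02,"dy":0,"dz":0,"spin":0}
    - {"fingers":0.02,"dx":-0.02,"dy":0,"dz":0,"spin":0}
    - {"fingers":0.02,"dx":-0.02,"dy":0,"dz":0,"spin":0}
    - {"fingers":0.02,"dx":-0.02,"dy":0,"dz":0,"spin":0}
    - {"fingers":0.02,"dx":-0.02,"dy":0,"dz":0,"spin":0}
    - {"fingers":0.02,"dx":-0.015,"dy":0,"dz":0,"spin":0}
    - {"fingers":0.02,"dx":-0.005,"dy":0,"dz":0,"spin":0}

```text
clock: 4.75
tool_pos: [577.6, 267.4, 278.1]
ee_rot: [[0.004, -0.195, -0.981], [0.001, -0.981, 0.195], [-1.0, -0.001, -0.003]]
ft_force: [0.4, 0.3, -3.0]
grip_width: 0.317
```

```bash
python3 go.py 575.1 269 271 -101.1;python3 - <<'E'
from cell import robot
import numpy as np,cv2
for n in("scene","top"):
    c=robot.camera(n);np.savez(n+"3.npz",**c)
s=dict(np.load("scene3.npz"));t=dict(np.load("top3.npz"))
a=cv2.resize(s["image"][100:330,310:470],None,fx=2.5,fy=2.5);b=cv2.resize(t["image"][70:300,80:240],None,fx=2.5,fy=2.5)
cv2.imwrite("pics/p3.png",np.hstack([a,b])[:,:800,::-1])
E
```

```text
t 4.75 p [577.6 267.4 278.1] dxyz mm [ 7.1 -1.1  2.8] jaw yaw -101.2 q [ 0.25  0.29  1.41 -0.    1.43  2.01] F [ 0.4  0.3 -3. ] gw 0.317
spin -0.003
```

View pics/p3.png

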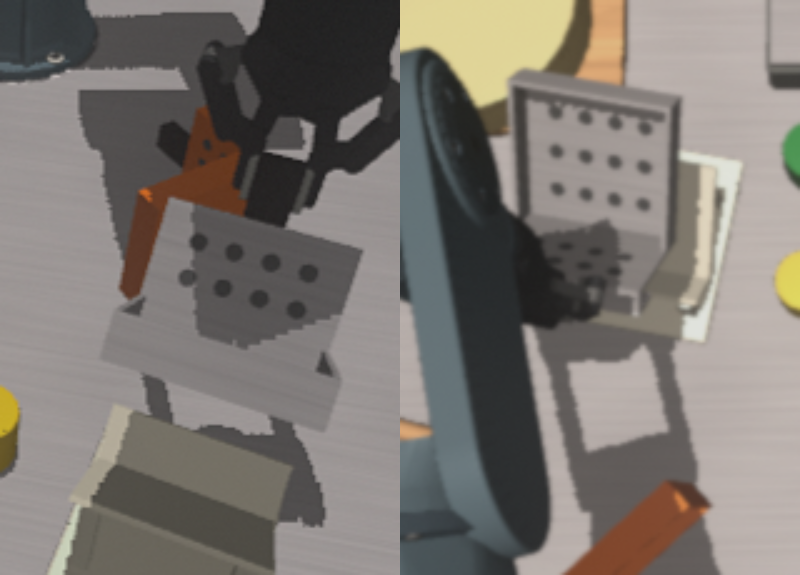

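```bash
cat > pl.py <<'E'
from h import *
def plane(c,poly):
    m=np.zeros(c["depth"].shape,np.uint8);cv2.fillPoly(m,[np.array(poly,np.int32)],1)
    P=cloud(c)[(m>0)&(c["depth"]>0)]
    for _ in range(3):
        o=P.mean(0);v=np.linalg.svd(P-o,full_matrices=False)[2];n=v[2]*np.sign(v[2][2]);r=(P-o)@n;P=P[abs(r-np.median(r))<2*r.std()+.3]
    print(o.round(1),n.round(3),"sd",r.std().round(2),"tilt",np.degrees(np.arccos(n[2])).round(1),"yaw",np.degrees(np.arctan2(n[1],n[0])).round(1));return o,n
E
python3 - <<'E'
from pl import *
t=load("top3.npz");s=load("scene3.npz")
ot,nt=plane(t,[(134,120),(180,124),(176,154),(136,150)])
op,n=plane(s,[(384,190),(447,205),(438,230),(378,215)])
E
```

```text
[697.2 251.5 217.2] [-0.628  0.12   0.769] sd 1.19 tilt 39.7 yaw 169.2
[623.6 264.2 232.5] [ 0.754 -0.147  0.64 ] sd 1.06 tilt 50.2 yaw -11.1
```

The basket is held rigidly and still leaning 39.8°. Moving over the tank's near wall with yaw alignment.

servo_tool:
  deltas:
    - {"fingers":0.02,"dx":0,"dy":0,"dz":0,"spin":-0.04}
    - {"fingers":0.02,"dx":0,"dy":0,"dz":0,"spin":-0.05}
    - {"fingers":0.02,"dx":0,"dy":0,"dz":0,"spin":-0.037}
    - {"fingers":0.02,"dx":0,"dy":0.015,"dz":0.001,"spin":0}
    - {"fingers":0.02,"dx":0,"dy":0.03,"dz":0.002,"spin":0}
    - {"fingers":0.02,"dx":0,"dy":0.04,"dz":0.003,"spin":0}
    - {"fingers":0.02,"dx":0,"dy":0.04,"dz":0.003,"spin":0}
    - {"fingers":0.02,"dx":0,"dy":0.04,"dz":0.003,"spin":0}
    - {"fingers":0.02,"dx":0,"dy":0.04,"dz":0.003,"spin":0}
    - {"fingers":0.02,"dx":0,"dy":0.04,"dz":0.003,"spin":0}

```text
clock: 5.85
tool_pos: [540.5, 21.9, 274.3]
ee_rot: [[-0.002, -0.07, -0.998], [-0.0, -0.998, 0.07], [-1.0, 0.0, 0.002]]
ft_force: [0.9, -0.6, -2.5]
grip_width: 0.318
```

servo_tool:
  deltas:
    - {"fingers":0.02,"dx":0,"dy":0.04,"dz":0.003,"spin":0}
    - {"fingers":0.02,"dx":0,"dy":0.04,"dz":0.003,"spin":0}
    - {"fingers":0.02,"dx":0,"dy":0.04,"dz":0.003,"spin":0}
    - {"fingers":0.02,"dx":0,"dy":0.04,"dz":0.003,"spin":0}
    - {"fingers":0.02,"dx":0,"dy":0.04,"dz":0.003,"spin":0}
    - {"fingers":0.02,"dx":0,"dy":0.035,"dz":0.003,"spin":0}
    - {"fingers":0.02,"dx":0,"dy":0.025,"dz":0.002,"spin":0}
    - {"fingers":0.02,"dx":0,"dy":0.013,"dz":0.001,"spin":0}
    - {"fingers":0.02,"dx":0,"dy":0,"dz":0,"spin":0}

```text
clock: 6.75
tool_pos: [501.0, -248.2, 274.5]
ee_rot: [[-0.001, -0.072, -0.997], [0.0, -0.997, 0.072], [-1.0, -0.0, 0.001]]
ft_force: [0.7, 1.1, -3.2]
grip_width: 0.317
```

```bash
python3 go.py 506.3 -246.9 278 -93.8;cat > snap.py <<'E'
import sys,numpy as np,cv2
from cell import robot
n=sys.argv[1];bs=[int(x) for x in sys.argv[2:10]]
out=[]
for k,b in(("scene",bs[:4]),("top",bs[4:])):
    c=robot.camera(k);np.savez(f"{k}{n}.npz",**c)
    x0,y0,x1,y1=b;im=c["image"][y0:y1,x0:x1];f=min(400/(x1-x0),560/(y1-y0));im=cv2.resize(im,None,fx=f,fy=f,interpolation=cv2.INTER_CUBIC)
    out.append(cv2.copyMakeBorder(im,0,560-im.shape[0],0,400-im.shape[1],cv2.BORDER_CONSTANT))
cv2.imwrite(f"pics/p{n}.png",np.hstack(out)[:,:,::-1])
E
python3 snap.py 4 60 60 260 320 320 80 470 290
```

```text
t 6.75 p [ 501.  -248.2  274.5] dxyz mm [-3.5 -1.7 -5.2] jaw yaw -94.1 q [-0.67  0.12  1.62 -0.    1.4   0.97] F [ 0.7  1.1 -3.2] gw 0.317
spin -0.006
```

View pics/p4.png

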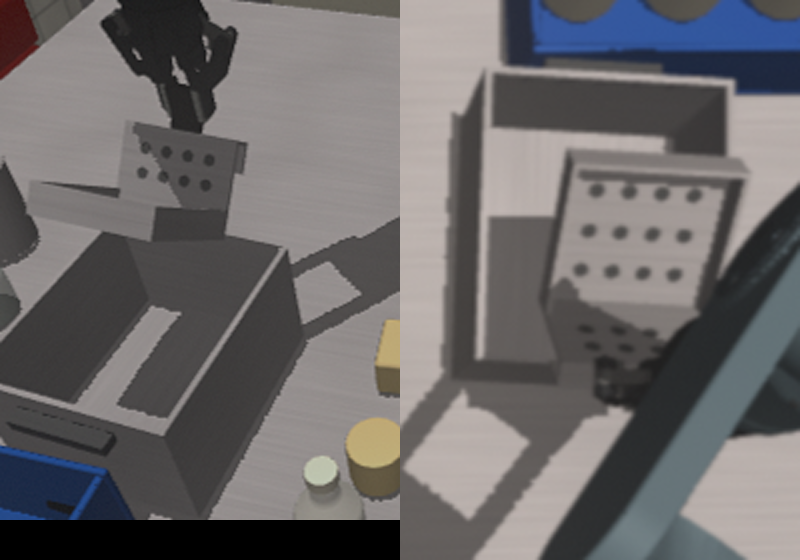

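```bash
cat > rel.py <<'E'
from pl import *
from cell import robot
W=np.array([542.9,-249.3]);yw=np.radians(-3.8);ex=np.array([np.cos(yw),np.sin(yw)])
def rel(nm,pt,ps,tray_only=False):
    t=load(f"top{nm}.npz");s=load(f"scene{nm}.npz")
    ot,nt=plane(t,pt);op,n=plane(s,ps)
    th=np.arctan2(np.hypot(nt[0],nt[1]),nt[2])*np.sign(-nt[0]);th2=np.pi/2-np.arccos(n[2])
    th2=np.arctan2(n[2],np.hypot(n[0],n[1]))
    a=th; nx=np.array([np.cos(a),np.sin(a)]);nz=np.array([-np.sin(a),np.cos(a)])
    hp=np.array([(op[:2]-W)@ex,op[2]]);ht=np.array([(ot[:2]-W)@ex,ot[2]])
    o=(nx@hp-4)*nx+(nz@ht+91)*nz
    p=np.array(robot.state()["tool_pos"]);pt_=np.array([(p[:2]-W)@ex,p[2]])
    d=pt_-o
    print("theta tray",np.degrees(th).round(1),"plate",np.degrees(th2).round(1),"origin rel wall h",o[0].round(1),"z",o[1].round(1),"TCP h,z",pt_.round(1),"TCP in basket",(d@nx).round(1),(d@nz).round(1))
if __name__=="__main__":
    rel("4",[(387,149),(434,151),(429,189),(380,187)],[(127,128),(175,137),(168,158),(122,150)])
E
python3 rel.py
```

```text
[ 625.  -254.   216.1] [-0.639  0.039  0.768] sd 1.21 tilt 39.8 yaw 176.5
[ 547.8 -249.4  227.1] [ 0.768 -0.056  0.638] sd 1.09 tilt 50.4 yaw -4.2
theta tray 39.8 plate 39.6 origin rel wall h -19.4 z 249.9 TCP h,z [-41.3 274.8] TCP in basket -1.0 33.1
```

servo_tool:
  deltas:
    - {"fingers":0.02,"dx":0.008,"dy":0,"dz":-0.003,"spin":0}
    - {"fingers":0.02,"dx":0.014,"dy":0,"dz":-0.0026,"spin":0}
    - {"fingers":0.02,"dx":0.016,"dy":0,"dz":0,"spin":0}
    - {"fingers":0.02,"dx":0.016,"dy":0,"dz":0,"spin":0}
    - {"fingers":0.02,"dx":0.01,"dy":0,"dz":0,"spin":0}
    - {"fingers":0.02,"dx":0.008,"dy":0,"dz":0,"spin":0}
    - {"fingers":0.02,"dx":0.005,"dy":0,"dz":0,"spin":0}
    - {"fingers":0.02,"dx":0,"dy":0,"dz":0,"spin":0}

```text
clock: 7.65
tool_pos: [507.5, -246.9, 197.6]
ee_rot: [[-0.001, -0.069, -0.998], [0.001, -0.998, 0.069], [-1.0, -0.001, 0.001]]
ft_force: [-0.6, -0.0, -1.9]
grip_width: 0.316
```

```bash
python3 go.py 506.3 -246.9 189 -93.8;python3 snap.py 5 80 100 220 280 330 100 450 270
```

```text
t 7.65 p [ 507.5 -246.9  197.6] dxyz mm [8.6 0.1 1.2] jaw yaw -94.0 q [-0.66  0.21  1.68  0.    1.25  0.98] F [-0.6 -0.  -1.9] gw 0.316
spin -0.003
```

View pics/p5.png

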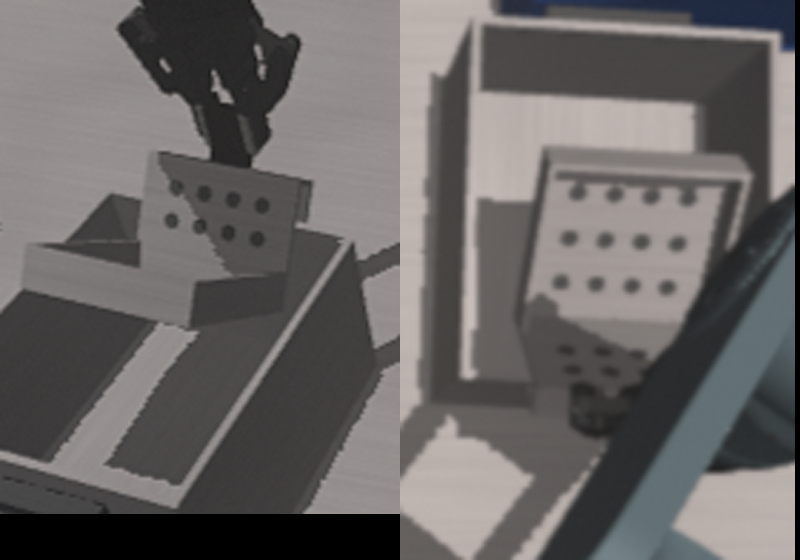

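Run:
```python
from rel import *
rel("5",[(374,156),(418,158),(413,189),(372,187)],[(138,160),(180,171),(178,189),(137,180)])
c=load("scene5.npz");P=cloud(c)
# rim near wall in same image, exposed part right of basket (y>-175)
k=(abs(P[...,2]-138)<4)&(P[...,1]>-178)&(P[...,1]<-152)&(abs(P[...,0]-548)<15);q=P[k];print("rim s",len(q),((q[:,:2]-W)@ex).mean())
c=load("top5.npz");P=cloud(c)
k=(abs(P[...,2]-138)<4)&(P[...,1]<-320)&(P[...,1]>-345)&(abs(P[...,0]-538)<15);q=P[k];print("rim t",len(q),((q[:,:2]-W)@ex).mean() if len(q) else 0)
k=(abs(P[...,2]-138)<4)&(P[...,1]<-165)&(P[...,1]>-180)&(abs(P[...,0]-548)<15);q=P[k];print("rim t right",len(q),((q[:,:2]-W)@ex).mean() if len(q) else 0)
```

```text
[ 635.5 -248.7  143.1] [-0.637  0.036  0.77 ] sd 1.39 tilt 39.7 yaw 176.7
[ 554.7 -242.9  150.1] [ 0.769 -0.056  0.637] sd 1.26 tilt 50.4 yaw -4.2
theta tray 39.7 plate 39.6 origin rel wall h -13.4 z 173.6 TCP h,z [-35.  198.8] TCP in basket -0.6 33.2
rim s 39 1.952911728841703
rim t 0 0
rim t right 21 -2.3161736403137896
```

servo_tool:
  deltas:
    - {"fingers":0.02,"dx":0.004,"dy":0,"dz":0,"spin":0}
    - {"fingers":0.02,"dx":0.004,"dy":0,"dz":0,"spin":0}
    - {"fingers":0.02,"dx":0.003,"dy":0,"dz":0,"spin":0}
    - {"fingers":0.02,"dx":0,"dy":0,"dz":0,"spin":0}

```text
clock: 8.15
tool_pos: [507.3, -247.0, 186.6]
ee_rot: [[-0.001, -0.069, -0.998], [0.001, -0.998, 0.069], [-1.0, -0.001, 0.001]]
ft_force: [-1.0, -0.3, -2.6]
grip_width: 0.318
```

```bash
python3 go.py 506.3 -246.9 189 -93.8;python3 snap.py 6 120 120 220 240 330 150 450 270
```

```text
t 8.15 p [ 507.3 -247.   186.6] dxyz mm [-2.4 -0.   1. ] jaw yaw -94.0 q [-0.66  0.22  1.69 -0.    1.23  0.98] F [-1.  -0.3 -2.6] gw 0.318
spin -0.003
```

View pics/p6.png

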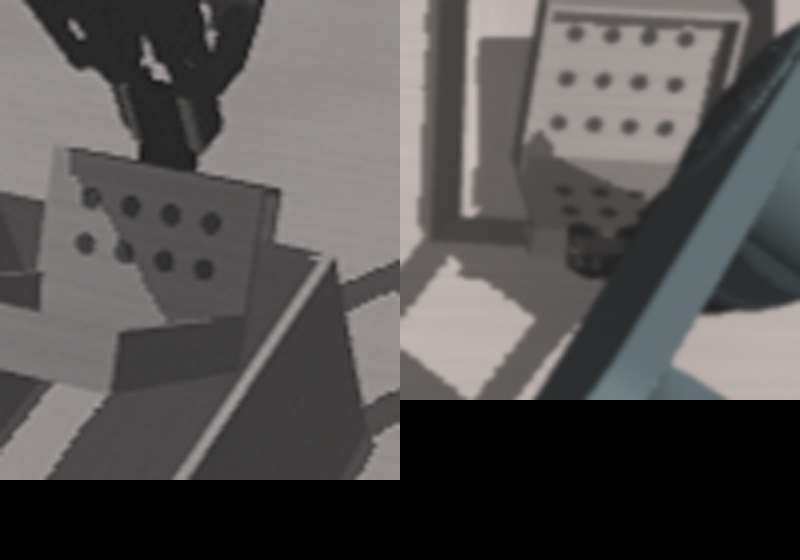

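servo_tool:
  deltas:
    - {"fingers":0.02,"dx":0,"dy":0,"dz":-0.002,"spin":0}
    - {"fingers":0.02,"dx":0.0005,"dy":0,"dz":-0.002,"spin":0}
    - {"fingers":0.02,"dx":0.0005,"dy":0,"dz":-0.002,"spin":0}
    - {"fingers":0.02,"dx":0.0005,"dy":0,"dz":-0.002,"spin":0}
    - {"fingers":0.02,"dx":0.0005,"dy":0,"dz":-0.002,"spin":0}
    - {"fingers":0.02,"dx":0,"dy":0,"dz":0,"spin":0}

```text
clock: 8.85
tool_pos: [516.2, -247.8, 185.2]
ee_rot: [[-0.004, -0.069, -0.998], [0.001, -0.998, 0.069], [-1.0, -0.0, 0.004]]
ft_force: [-6.3, -0.1, 1.6]
grip_width: 0.31
```

```bash
python3 go.py 506.3 -246.9 189 -93.8;python3 snap.py 7 120 120 220 240 330 150 450 270; python3 -c "
from rel import *
rel('7',[(374,156),(418,158),(413,189),(372,187)],[(145,166),(178,172),(176,189),(143,181)])"
```

```text
t 8.85 p [ 516.2 -247.8  185.2] dxyz mm [-3.8 -0.2  9.9] jaw yaw -94.0 q [-0.65  0.24  1.67 -0.    1.24  0.99] F [-6.3 -0.1  1.6] gw 0.31
spin -0.003
[ 641.  -254.1  121.9] [-0.571  0.034  0.82 ] sd 1.47 tilt 34.9 yaw 176.6
[ 552.5 -238.6  142.8] [ 0.814 -0.058  0.577] sd 1.16 tilt 54.7 yaw -4.1
theta tray 34.9 plate 35.3 origin rel wall h -7.4 z 159.1 TCP h,z [-26.8 185.2] TCP in basket -1.0 32.4
```

View pics/p7.png

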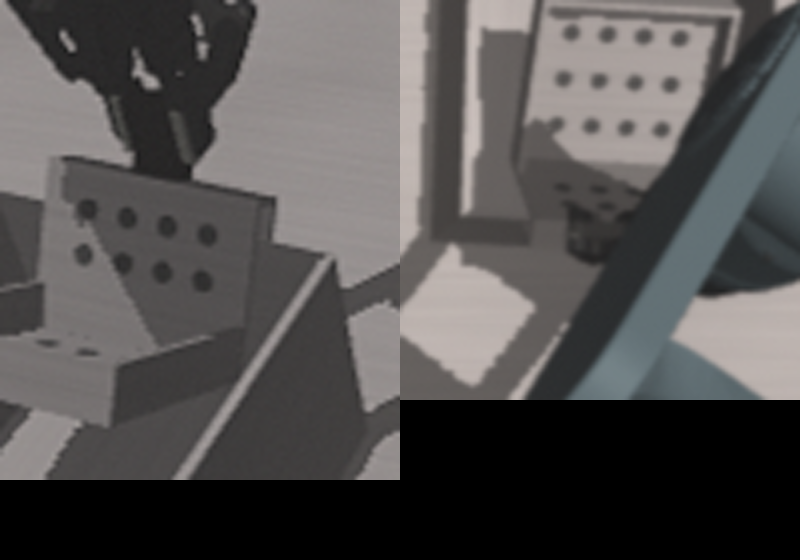

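The pivot works: the lean dropped from 40° to 35° with 6 N. Continuing.

servo_tool:
  deltas:
    - {"fingers":0.02,"dx":0.0004,"dy":0,"dz":-0.002,"spin":0}
    - {"fingers":0.02,"dx":0.0004,"dy":0,"dz":-0.002,"spin":0}
    - {"fingers":0.02,"dx":0.0006,"dy":0,"dz":-0.002,"spin":0}
    - {"fingers":0.02,"dx":0.0006,"dy":0,"dz":-0.002,"spin":0}
    - {"fingers":0.02,"dx":0.0006,"dy":0,"dz":-0.002,"spin":0}
    - {"fingers":0.02,"dx":0.0006,"dy":0,"dz":-0.002,"spin":0}
    - {"fingers":0.02,"dx":0.0008,"dy":0,"dz":-0.002,"spin":0}
    - {"fingers":0.02,"dx":0,"dy":0,"dz":0,"spin":0}

```text
clock: 9.75
tool_pos: [530.4, -248.8, 181.2]
ee_rot: [[-0.004, -0.069, -0.998], [0.001, -0.998, 0.069], [-1.0, -0.0, 0.004]]
ft_force: [-5.8, -0.2, 1.2]
grip_width: 0.316
```

```bash
python3 go.py 506.3 -246.9 189 -93.8;python3 snap.py 8 120 120 220 240 330 150 450 270; python3 -c "
from rel import *
rel('8',[(374,156),(418,158),(413,189),(372,187)],[(145,169),(178,175),(176,192),(143,184)])"
```

```text
t 9.75 p [ 530.4 -248.8  181.2] dxyz mm [-7.8 -0.2 24.2] jaw yaw -93.9 q [-0.64  0.27  1.64 -0.    1.23  1.  ] F [-5.8 -0.2  1.2] gw 0.316
spin -0.003
[ 644.7 -257.7  107.4] [0.969 0.051 0.242] sd 20.76 tilt 76.0 yaw 3.0
[ 554.4 -239.4  135.7] [ 0.916 -0.061  0.397] sd 1.13 tilt 66.6 yaw -3.8
theta tray -76.0 plate 23.4 origin rel wall h 177.5 z 181.4 TCP h,z [-12.5 181.2] TCP in basket -45.8 -184.4
```

View pics/p8.png

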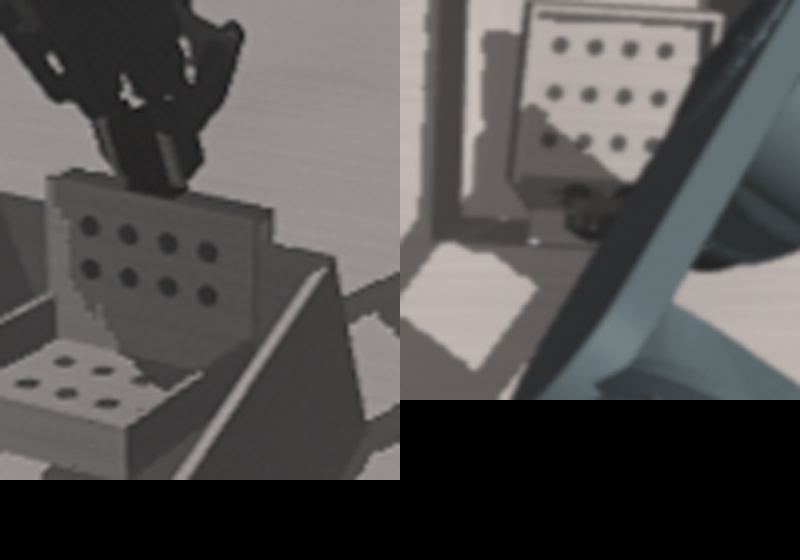

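servo_tool:
  deltas:
    - {"fingers":0.02,"dx":0.0008,"dy":0,"dz":-0.002,"spin":0}
    - {"fingers":0.02,"dx":0.0008,"dy":0,"dz":-0.002,"spin":0}
    - {"fingers":0.02,"dx":0.0008,"dy":0,"dz":-0.002,"spin":0}
    - {"fingers":0.02,"dx":0.0008,"dy":0,"dz":-0.002,"spin":0}
    - {"fingers":0.02,"dx":0.0008,"dy":0,"dz":-0.002,"spin":0}
    - {"fingers":0.02,"dx":0.0006,"dy":0,"dz":-0.002,"spin":0}
    - {"fingers":0.02,"dx":0,"dy":0,"dz":0,"spin":0}

```text
clock: 10.55
tool_pos: [542.4, -249.6, 176.6]
ee_rot: [[-0.004, -0.069, -0.998], [0.0, -0.998, 0.069], [-1.0, -0.0, 0.004]]
ft_force: [-5.4, 1.1, 1.0]
grip_width: 0.317
```

```bash
python3 go.py 506.3 -246.9 189 -93.8;python3 snap.py 9 120 120 220 240 330 150 450 270; python3 -c "
from rel import *
rel('9',[(374,156),(410,158),(405,180),(372,177)],[(145,172),(178,178),(176,195),(143,187)])"
```

```text
t 10.55 p [ 542.4 -249.6  176.6] dxyz mm [-12.3  -0.2  36.2] jaw yaw -93.9 q [-0.63  0.3   1.61 -0.    1.23  1.01] F [-5.4  1.1  1. ] gw 0.317
spin -0.003
[ 661.1 -256.9   80.5] [-0.23   0.012  0.973] sd 1.74 tilt 13.3 yaw 176.9
[ 556.4 -240.1  128.5] [ 0.969 -0.067  0.238] sd 0.98 tilt 76.2 yaw -3.9
theta tray 13.3 plate 13.8 origin rel wall h 4.4 z 147.1 TCP h,z [ -0.5 176.6] TCP in basket 2.0 29.9
```

View pics/p9.png

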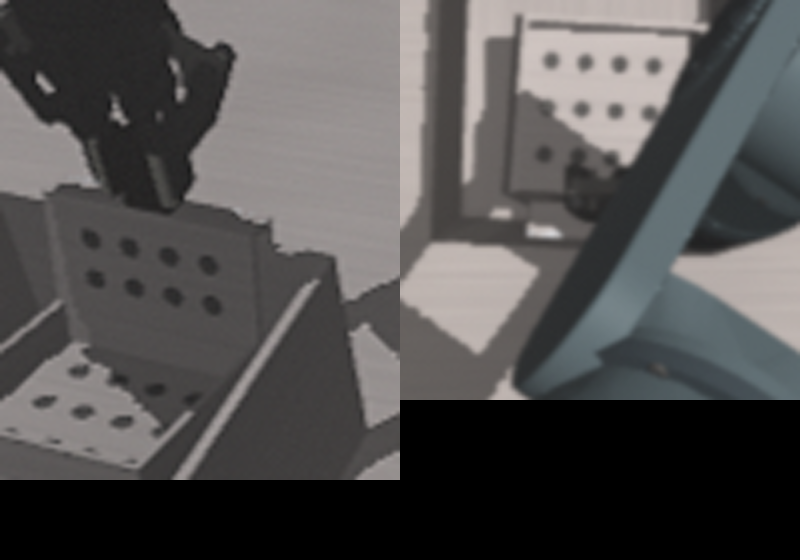

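servo_tool:
  deltas:
    - {"fingers":0.02,"dx":0.0006,"dy":0,"dz":-0.002,"spin":0}
    - {"fingers":0.02,"dx":0.0006,"dy":0,"dz":-0.002,"spin":0}
    - {"fingers":0.02,"dx":0.0006,"dy":0,"dz":-0.002,"spin":0}
    - {"fingers":0.02,"dx":0.0004,"dy":0,"dz":-0.002,"spin":0}
    - {"fingers":0.02,"dx":0.0004,"dy":0,"dz":-0.002,"spin":0}
    - {"fingers":0.02,"dx":0,"dy":0,"dz":0,"spin":0}

```text
clock: 11.25
tool_pos: [552.4, -250.3, 174.0]
ee_rot: [[-0.003, -0.069, -0.998], [0.0, -0.998, 0.069], [-1.0, -0.0, 0.003]]
ft_force: [-5.4, -0.6, 1.4]
grip_width: 0.312
```

```bash
python3 go.py 506.3 -246.9 189 -93.8;python3 snap.py 10 120 120 220 240 330 150 450 270; python3 -c "
from rel import *
rel('10',[(374,156),(408,158),(404,180),(371,177)],[(145,174),(178,180),(176,195),(143,187)])"
```

```text
t 11.25 p [ 552.4 -250.3  174. ] dxyz mm [-14.8  -0.3  46.3] jaw yaw -93.9 q [-0.62  0.32  1.59 -0.    1.23  1.02] F [-5.4 -0.6  1.4] gw 0.312
spin -0.003
[ 665.  -260.8   57. ] [ 0.674 -0.084  0.734] sd 9.45 tilt 42.8 yaw -7.1
[ 558.  -240.   126.8] [ 0.994 -0.067  0.09 ] sd 0.97 tilt 84.9 yaw -3.9
theta tray -42.8 plate 5.1 origin rel wall h 88.3 z 212.6 TCP h,z [  9.5 174.1] TCP in basket -31.7 -81.8
```

View pics/p10.png

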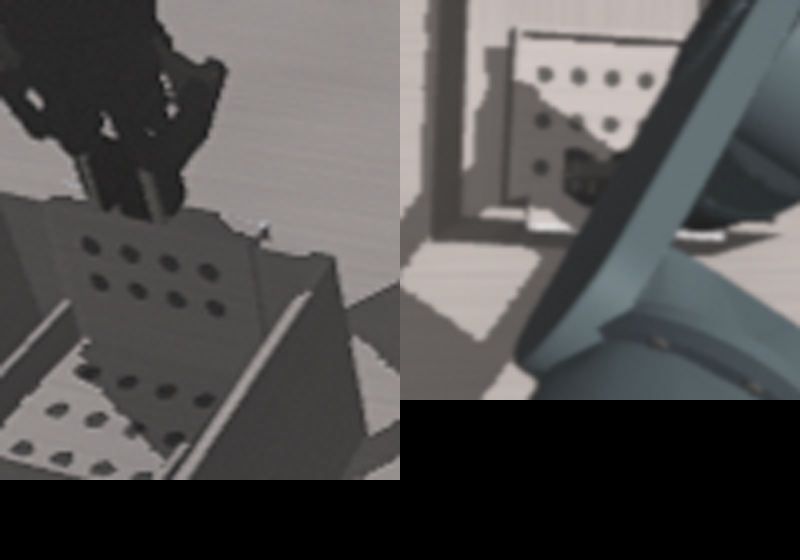

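servo_tool:
  deltas:
    - {"fingers":0.02,"dx":0.0002,"dy":0,"dz":-0.002,"spin":0}
    - {"fingers":0.02,"dx":0,"dy":0,"dz":-0.002,"spin":0}
    - {"fingers":0.02,"dx":0,"dy":0,"dz":-0.001,"spin":0}
    - {"fingers":0.02,"dx":0,"dy":0,"dz":0,"spin":0}

```text
clock: 11.75
tool_pos: [556.5, -250.6, 173.2]
ee_rot: [[-0.006, -0.069, -0.998], [0.001, -0.998, 0.069], [-1.0, -0.001, 0.006]]
ft_force: [-7.5, 0.1, -1.5]
grip_width: 0.315
```

```bash
python3 go.py 506.3 -246.9 189 -93.8;python3 snap.py 11 120 120 220 240 330 150 450 270; python3 -c "
from rel import *
rel('11',[(374,160),(404,161),(400,171),(372,169)],[(145,174),(176,181),(175,194),(144,187)])"
```

```text
t 11.75 p [ 556.5 -250.6  173.2] dxyz mm [-15.5  -0.2  50.4] jaw yaw -94.0 q [-0.62  0.33  1.58 -0.    1.24  1.02] F [-7.5  0.1 -1.5] gw 0.315
spin -0.003
[ 672.4 -255.5   64. ] [-0.944  0.052  0.325] sd 3.65 tilt 71.1 yaw 176.9
[ 558.4 -241.8  127.1] [ 0.997 -0.069  0.046] sd 0.97 tilt 87.4 yaw -3.9
theta tray 71.1 plate 2.6 origin rel wall h 49.5 z 111.0 TCP h,z [ 13.6 173.2] TCP in basket 47.1 54.2
```

servo_tool:
  deltas:
    - {"fingers":0.02,"dx":0,"dy":0,"dz":-0.0015,"spin":0}
    - {"fingers":0.02,"dx":0,"dy":0,"dz":-0.0015,"spin":0}
    - {"fingers":0.02,"dx":0,"dy":0,"dz":0,"spin":0}

```text
clock: 12.15
tool_pos: [559.1, -250.8, 172.6]
ee_rot: [[-0.007, -0.069, -0.998], [0.001, -0.998, 0.069], [-1.0, -0.001, 0.007]]
ft_force: [-8.7, -1.3, -1.9]
grip_width: 0.318
```

```bash
python3 go.py 506.3 -246.9 189 -93.8;python3 snap.py 12 120 120 220 240 330 130 450 250; python3 -c "
from rel import *
rel('12',[(374,160),(404,161),(400,171),(372,169)],[(145,174),(176,181),(175,194),(144,187)])"
```

```text
t 12.15 p [ 559.1 -250.8  172.6] dxyz mm [-16.   -0.2  53. ] jaw yaw -94.0 q [-0.61  0.34  1.57 -0.    1.24  1.03] F [-8.7 -1.3 -1.9] gw 0.318
spin -0.003
[ 674.6 -258.4   54.3] [ 0.943 -0.042  0.33 ] sd 7.2 tilt 70.7 yaw -2.5
[ 558.9 -241.4  126.9] [ 0.998 -0.069  0.012] sd 0.94 tilt 89.3 yaw -3.9
theta tray -70.7 plate 0.7 origin rel wall h 181.3 z 189.1 TCP h,z [ 16.2 172.6] TCP in basket -38.8 -161.3
```

View pics/p12.png

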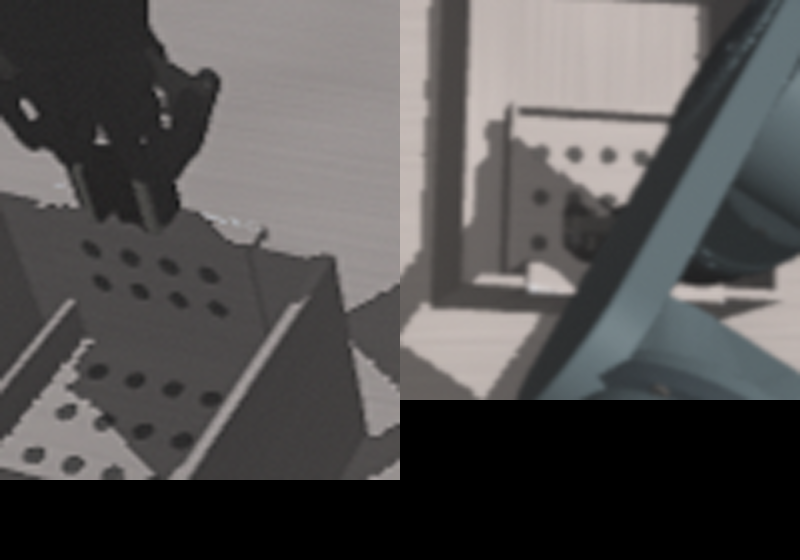

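Level (0.7°), with the leg against the outer face. Now backing off to seat the plate on the inner face, then lowering onto the rim.

servo_tool:
  deltas:
    - {"fingers":0.02,"dx":0,"dy":0,"dz":0.002,"spin":0}
    - {"fingers":0.02,"dx":0,"dy":0,"dz":0.002,"spin":0}
    - {"fingers":0.02,"dx":0,"dy":0,"dz":0.002,"spin":0}
    - {"fingers":0.02,"dx":0,"dy":0,"dz":0.001,"spin":0}
    - {"fingers":0.02,"dx":0,"dy":0,"dz":0,"spin":0}

```text
clock: 12.75
tool_pos: [554.7, -250.4, 174.2]
ee_rot: [[0.001, -0.069, -0.998], [-0.0, -0.998, 0.069], [-1.0, 0.0, -0.001]]
ft_force: [0.2, -1.4, -2.8]
grip_width: 0.314
```

```bash
python3 go.py 506.3 -246.9 189 -93.8;python3 snap.py 13 120 120 220 240 330 130 450 250; python3 -c "
from rel import *
rel('13',[(374,160),(404,161),(400,171),(372,169)],[(145,174),(176,181),(175,194),(144,187)])"
```

```text
t 12.75 p [ 554.7 -250.4  174.2] dxyz mm [-14.8  -0.2  48.5] jaw yaw -94.0 q [-0.62  0.33  1.58  0.    1.23  1.02] F [ 0.2 -1.4 -2.8] gw 0.314
spin -0.003
[ 675.3 -258.4   53.2] [ 0.929 -0.032  0.369] sd 6.43 tilt 68.3 yaw -2.0
[ 555.4 -244.   124.3] [ 0.997 -0.067  0.022] sd 0.87 tilt 88.7 yaw -3.9
theta tray -68.3 plate 1.3 origin rel wall h 175.0 z 193.3 TCP h,z [ 11.9 174.1] TCP in basket -42.4 -158.7
```

servo_tool:
  deltas:
    - {"fingers":0.02,"dx":0,"dy":0,"dz":0.0015,"spin":0}
    - {"fingers":0.02,"dx":0,"dy":0,"dz":0.0015,"spin":0}
    - {"fingers":0.02,"dx":0.001,"dy":0,"dz":0,"spin":0}
    - {"fingers":0.02,"dx":0.001,"dy":0,"dz":0,"spin":0}
    - {"fingers":0.02,"dx":0,"dy":0,"dz":0,"spin":0}

```text
clock: 13.35
tool_pos: [551.4, -250.2, 171.7]
ee_rot: [[-0.0, -0.069, -0.998], [0.0, -0.998, 0.069], [-1.0, -0.0, 0.0]]
ft_force: [0.1, -0.1, -2.8]
grip_width: 0.315
```

```bash
python3 go.py 506.3 -246.9 189 -93.8
```

```text
t 13.35 p [ 551.4 -250.2  171.7] dxyz mm [-17.3  -0.1  45.2] jaw yaw -94.0 q [-0.62  0.32  1.59 -0.    1.22  1.02] F [ 0.1 -0.1 -2.8] gw 0.315
spin -0.003
```

servo_tool:
  deltas:
    - {"fingers":0.02,"dx":0.001,"dy":0,"dz":0,"spin":0}
    - {"fingers":0.02,"dx":0.001,"dy":0,"dz":0,"spin":0}
    - {"fingers":0.02,"dx":0,"dy":0,"dz":0,"spin":0}

```text
clock: 13.65
tool_pos: [551.6, -250.2, 169.9]
ee_rot: [[0.0, -0.069, -0.998], [-0.0, -0.998, 0.069], [-1.0, 0.0, -0.0]]
ft_force: [-0.6, -0.6, -2.5]
grip_width: 0.319
```

```bash
python3 go.py 506.3 -246.9 189 -93.8;python3 snap.py 14 130 140 210 220 350 150 430 230; python3 -c "
from rel import *
rel('14',[(374,160),(404,161),(400,171),(372,169)],[(145,174),(176,181),(175,194),(144,187)])"
```

```text
t 13.65 p [ 551.6 -250.2  169.9] dxyz mm [-19.1  -0.2  45.4] jaw yaw -94.0 q [-0.62  0.33  1.6   0.    1.22  1.02] F [-0.6 -0.6 -2.5] gw 0.319
spin -0.003
[ 678.4 -261.6   41.4] [ 0.912 -0.044  0.409] sd 5.21 tilt 65.9 yaw -2.8
[ 551.9 -246.5  120.7] [ 0.998 -0.064  0.015] sd 0.82 tilt 89.1 yaw -3.6
theta tray -65.9 plate 0.9 origin rel wall h 166.6 z 195.7 TCP h,z [  8.6 169.8] TCP in basket -40.9 -154.8
```

View pics/p14.png

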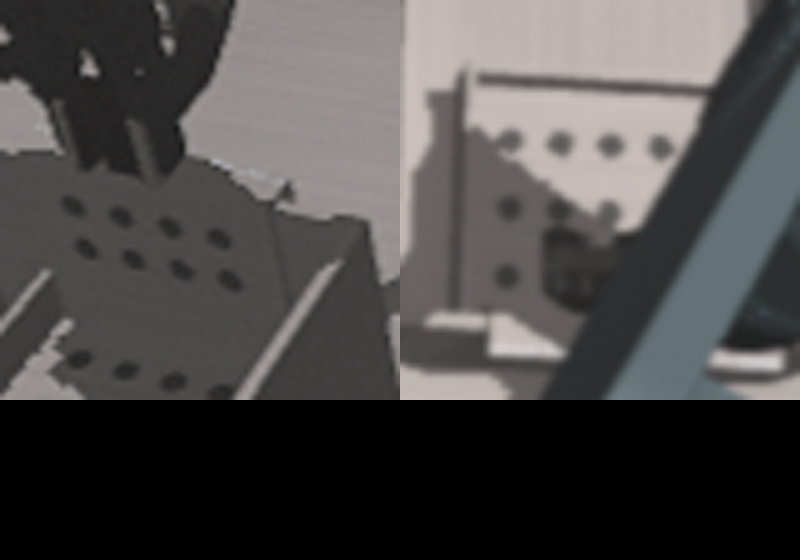

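Run:
```python
from h import *
c=load("top14.npz");P=cloud(c)
for u,v in((371,216),(374,217),(378,218),(424,222),(418,222),(360,216),(355,217)):print(u,v,P[v,u].round(1),c["image"][v,u])
c=load("scene14.npz");P=cloud(c)
Q=P[150:200,130:210].reshape(-1,3);k=(Q[:,1]>-320)&(Q[:,1]<-190)&(Q[:,0]>520)&(Q[:,0]<560)&(Q[:,2]<160);print("plate top z scene",np.percentile(Q[k][:,2],[90,95,99]))
```

```text
371 216 [ 540.8 -193.4  140.7] [199 189 184]
374 217 [ 538.7 -199.9  140. ] [197 187 184]
378 218 [ 536.4 -208.5  140.1] [189 180 177]
424 222 [ 526.5 -307.2  140.9] [209 204 203]
418 222 [ 526.5 -293.7  142.5] [201 195 195]
360 216 [ 543.3 -173.1  123.5] [91 86 84]
355 217 [ 544.2 -166.4  100.1] [76 72 70]
plate top z scene [143.37010946 144.57143596 157.04193463]
```

servo_tool:
  deltas:
    - {"fingers":0.02,"dx":0.001,"dy":0,"dz":0,"spin":0}
    - {"fingers":0.02,"dx":0.001,"dy":0,"dz":0,"spin":0}
    - {"fingers":0.02,"dx":0,"dy":0,"dz":0,"spin":0}

```text
clock: 14.05
tool_pos: [551.7, -250.2, 169.7]
ee_rot: [[0.0, -0.069, -0.998], [-0.0, -0.998, 0.069], [-1.0, 0.0, -0.0]]
ft_force: [-4.1, 2.6, 8.3]
grip_width: 0.319
```

```bash
python3 go.py 506.3 -246.9 189 -93.8
```

```text
t 14.05 p [ 551.7 -250.2  169.7] dxyz mm [-19.3  -0.2  45.5] jaw yaw -94.0 q [-0.62  0.33  1.6  -0.    1.22  1.02] F [-4.1  2.6  8.3] gw 0.319
spin -0.003
```

Seated on the rim (+8 N), plate flush. Relieving the press and opening slowly.

servo_tool:
  deltas:
    - {"fingers":0.02,"dx":-0.0015,"dy":0,"dz":0.001,"spin":0}
    - {"fingers":0.029,"dx":0,"dy":0,"dz":0,"spin":0}
    - {"fingers":0.032,"dx":0,"dy":0,"dz":0,"spin":0}
    - {"fingers":0.038,"dx":0,"dy":0,"dz":0,"spin":0}
    - {"fingers":0.045,"dx":0,"dy":0,"dz":0,"spin":0}
    - {"fingers":0.055,"dx":0,"dy":0,"dz":0,"spin":0}

```text
clock: 14.65
tool_pos: [550.6, -250.2, 169.3]
ee_rot: [[0.0, -0.069, -0.998], [-0.0, -0.998, 0.069], [-1.0, 0.0, -0.0]]
ft_force: [-0.7, -0.3, -0.7]
grip_width: 0.643
```

```bash
python3 go.py 551.7 -250.2 270 -93.8;python3 snap.py 15 130 140 210 220 350 150 430 230; python3 -c "
from rel import *
rel('15',[(374,160),(404,161),(400,171),(372,169)],[(145,174),(176,181),(175,194),(144,187)])"
```

```text
t 14.65 p [ 550.6 -250.2  169.3] dxyz mm [-100.7   -0.    -1.1] jaw yaw -94.0 q [-0.62  0.32  1.6   0.    1.22  1.02] F [-0.7 -0.3 -0.7] gw 0.643
spin -0.003
[ 680.7 -264.    32.9] [ 0.904 -0.042  0.425] sd 4.37 tilt 64.8 yaw -2.7
[ 552.  -246.1  120.6] [-0.997  0.07   0.017] sd 0.84 tilt 89.0 yaw 176.0
theta tray -64.8 plate 1.0 origin rel wall h 162.0 z 196.9 TCP h,z [  7.6 169.3] TCP in basket -40.7 -151.4
```

View pics/p15.png

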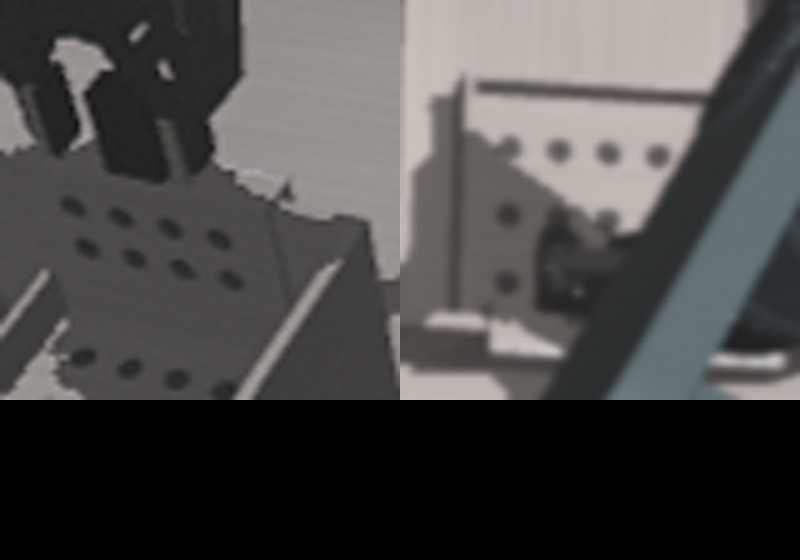

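servo_tool:
  deltas:
    - {"fingers":0.07,"dx":0,"dy":0,"dz":0,"spin":0}
    - {"fingers":0.07,"dx":-0.01,"dy":0,"dz":0,"spin":0}
    - {"fingers":0.07,"dx":-0.02,"dy":0,"dz":0,"spin":0}
    - {"fingers":0.07,"dx":-0.03,"dy":0,"dz":0,"spin":0}
    - {"fingers":0.07,"dx":-0.04,"dy":0,"dz":0,"spin":0}

```text
clock: 15.25
tool_pos: [549.6, -249.6, 269.4]
ee_rot: [[-0.003, -0.069, -0.998], [0.002, -0.998, 0.069], [-1.0, -0.002, 0.003]]
ft_force: [0.9, 0.1, -0.3]
grip_width: 0.822
```

```bash
python3 snap.py 16 60 120 260 330 220 80 440 300
python3 - <<'E'
from h import *
s=load("scene0.npz");t=load("top0.npz")
for nm,u,v,z in(("yellow",303,264,55),("green",285,318,55),("flask cap",221,296,160),("mould",285,185,75)):print(nm,onz(s,u,v,z).round(0))
for nm,u,v,z in(("yellow",242,182,55),("green",245,130,55),("flask cap",286,97,160)):print(nm,onz(t,u,v,z).round(0))
E
python3 go.py 704.3 -5.2 150 -90
```

```text
yellow [643.  93.  55.]
green [768.  84.  55.]
flask cap [811. -10. 160.]
mould [444.  10.  75.]
yellow [637.  91.  55.]
green [765.  84.  55.]
flask cap [804. -13. 160.]
t 15.35 p [ 553.2 -251.9  277.2] dxyz mm [ 126.9 -257.3 -132.4] jaw yaw -94.0 q [-0.62  0.22  1.5   0.    1.41  1.02] F [-0.5 -0.4  0.2] gw 0.818
spin -0.069
```

View pics/p16.png

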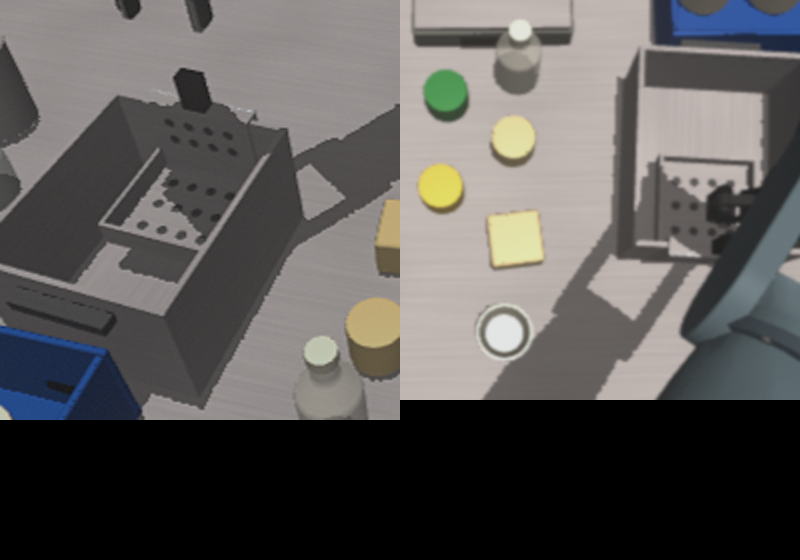

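Clear view: the basket hangs over the near rim with its tray level inside the tank; grip at crop (192,90). The cheese's neighbours leave room for jaws along y, and the bottle is 103 mm away. Going to the cheese.

servo_tool:
  deltas:
    - {"fingers":0.08,"dx":0,"dy":-0.012,"dz":-0.006,"spin":0}
    - {"fingers":0.08,"dx":0,"dy":-0.025,"dz":-0.013,"spin":0}
    - {"fingers":0.08,"dx":0,"dy":-0.035,"dz":-0.018,"spin":0}
    - {"fingers":0.08,"dx":0,"dy":-0.035,"dz":-0.018,"spin":0}
    - {"fingers":0.08,"dx":0.02,"dy":-0.035,"dz":-0.018,"spin":0}
    - {"fingers":0.08,"dx":0.03,"dy":-0.035,"dz":-0.018,"spin":0}
    - {"fingers":0.08,"dx":0.03,"dy":-0.035,"dz":-0.018,"spin":0}
    - {"fingers":0.08,"dx":0.03,"dy":-0.025,"dz":-0.014,"spin":0}
    - {"fingers":0.08,"dx":0.018,"dy":-0.02,"dz":-0.009,"spin":0}
    - {"fingers":0.08,"dx":0,"dy":0,"dz":0,"spin":0}

```text
clock: 16.35
tool_pos: [697.3, 1.8, 135.2]
ee_rot: [[-0.009, -0.065, -0.998], [0.003, -0.998, 0.065], [-1.0, -0.002, 0.009]]
ft_force: [-0.1, 0.1, -0.1]
grip_width: 0.935
```

```bash
python3 go.py 704.3 -5.2 36 -93.8; python3 snap.py 17 60 100 300 350 220 80 440 300
python3 - <<'E'
from pl import *
t=load("top17.npz");s=load("scene17.npz")
im=cv2.resize(t["image"][90:240,340:450],None,fx=4,fy=4);cv2.imwrite("pics/t17.png",im[:,:,::-1])
im=cv2.resize(s["image"][140:260,90:220],None,fx=5,fy=5);cv2.imwrite("pics/s17.png",im[:,:,::-1])
E
```

```text
t 16.35 p [697.3   1.8 135.2] dxyz mm [99.1  6.7 -8.3] jaw yaw -93.8 q [-0.17  0.56  1.35  0.    1.25  1.47] F [-0.1  0.1 -0.1] gw 0.935
spin 0.001
```

View pics/p17.png

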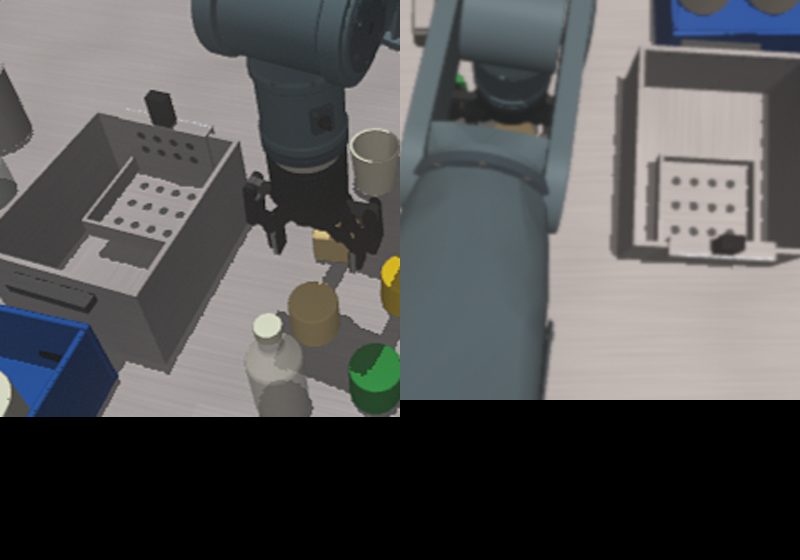

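View pics/t17.png

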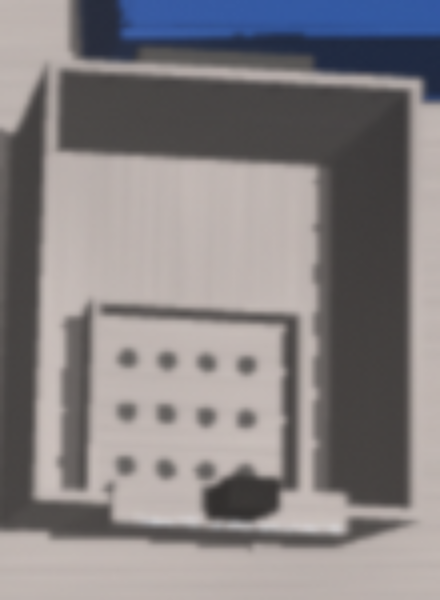

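View pics/s17.png

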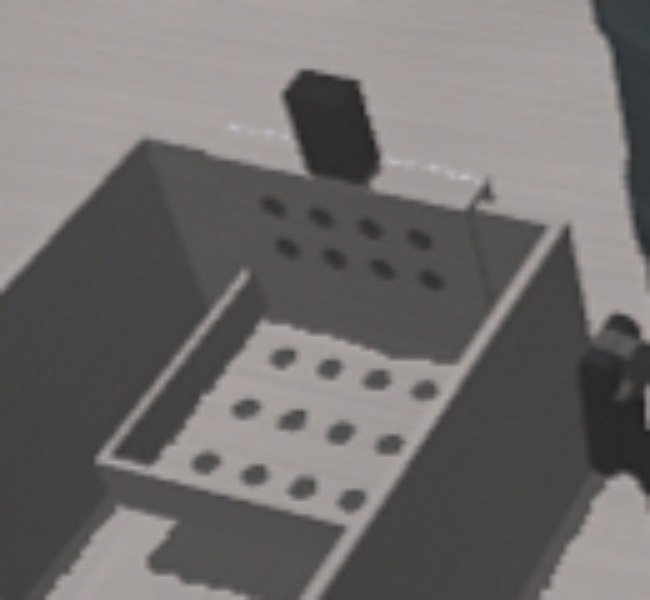

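```bash
python3 go.py 704.3 -5.2 36 -93.8
python3 - <<'E'
from rel import *
t=load("top17.npz");s=load("scene17.npz")
ft=lambda a,b:(340+a/4,90+b/4);fs=lambda a,b:(90+a/5,140+b/5)
T=[ft(*q) for q in((103,328),(275,335),(272,455),(103,455))]
S=[fs(*q) for q in((270,340),(420,375),(370,480),(190,450))]
PL=[fs(*q) for q in((220,190),(450,235),(460,330),(230,270))]
print("tray t");o1,n1=plane(t,T);print("tray s");o2,n2=plane(s,S);print("plate s");o3,n3=plane(s,PL)
print("plate front h",(o3[:2]-W)@ex)
# tray interior corners from scene/top floor, hole centroids
for c,poly,nm in((t,T,"t"),(s,S,"s")):
    g=cv2.cvtColor(c["image"],cv2.COLOR_RGB2GRAY);m=np.zeros_like(g);cv2.fillPoly(m,[np.array(poly,np.int32)],255)
    k=((g<0.75*np.median(g[m>0]))&(m>0)).astype(np.uint8)
    n,l,st,ce=cv2.connectedComponentsWithStats(k);q=[ce[i] for i in range(1,n) if 3<st[i,4]<40];
    print(nm,len(q),[np.round((onz(c,*p,49)),0)[:2].tolist() for p in q], np.mean([onz(c,*p,49) for p in q],0))
E
```

```text
t 16.45 p [698.9  -1.7 139.7] dxyz mm [103.6   3.1  -5.9] jaw yaw -93.9 q [-0.17  0.55  1.34 -0.    1.25  1.47] F [0.1 0.6 0.9] gw 0.934
spin -0.001
tray t
[ 621.  -254.8   46.3] [ 0.019 -0.004  1.   ] sd 1.6 tilt 1.1 yaw -12.9
tray s
[ 602.3 -259.    47.1] [ 0.014 -0.005  1.   ] sd 1.0 tilt 0.9 yaw -20.3
plate s
[ 551.1 -253.7   95.8] [-0.997  0.069  0.021] sd 0.88 tilt 88.8 yaw 176.1
plate front h 8.487191149666248
t 8 [[642.0, -219.0], [641.0, -243.0], [639.0, -267.0], [637.0, -291.0], [610.0, -217.0], [608.0, -241.0], [606.0, -264.0], [604.0, -288.0]] [ 623.30799869 -253.75110951   49.        ]
s 8 [[575.0, -287.0], [576.0, -263.0], [578.0, -239.0], [579.0, -219.0], [608.0, -288.0], [610.0, -265.0], [612.0, -241.0], [613.0, -219.0]] [ 593.91720416 -252.35521318   49.        ]
```

servo_tool:
  deltas:
    - {"fingers":0.08,"dx":0.02,"dy":0,"dz":0,"spin":0}
    - {"fingers":0.08,"dx":0.02,"dy":0,"dz":0,"spin":0}
    - {"fingers":0.08,"dx":0,"dy":0,"dz":0,"spin":0}
    - {"fingers":0.08,"dx":0,"dy":0,"dz":0,"spin":0}

```text
clock: 16.85
tool_pos: [700.0, -3.8, 102.4]
ee_rot: [[0.0, -0.07, -0.998], [-0.0, -0.998, 0.07], [-1.0, 0.0, -0.001]]
ft_force: [0.4, -1.0, 1.3]
grip_width: 0.938
```

```bash
python3 go.py 704.3 -5.2 36 -93.8
```

```text
t 16.85 p [700.   -3.8 102.4] dxyz mm [66.4  1.1 -4.3] jaw yaw -94.0 q [-0.17  0.59  1.36 -0.    1.19  1.47] F [ 0.4 -1.   1.3] gw 0.938
spin -0.004
```

servo_tool:
  deltas:
    - {"fingers":0.08,"dx":0.01,"dy":0.001,"dz":-0.004,"spin":0}
    - {"fingers":0.08,"dx":0.02,"dy":0,"dz":0,"spin":0}
    - {"fingers":0.08,"dx":0.016,"dy":0,"dz":0,"spin":0}
    - {"fingers":0.08,"dx":0.012,"dy":0,"dz":0,"spin":0}
    - {"fingers":0.08,"dx":0.008,"dy":0,"dz":0,"spin":0}
    - {"fingers":0.08,"dx":0,"dy":0,"dz":0,"spin":0}
    - {"fingers":0.08,"dx":0,"dy":0,"dz":0,"spin":0}

```text
clock: 17.55
tool_pos: [704.2, -4.2, 35.6]
ee_rot: [[0.0, -0.069, -0.998], [-0.0, -0.998, 0.069], [-1.0, 0.0, -0.0]]
ft_force: [-0.4, 0.4, 0.8]
grip_width: 0.939
```

```bash
python3 go.py 704.3 -5.2 36 -93.8; python3 snap.py 18 200 220 320 340 220 80 440 300
```

```text
t 17.55 p [704.2  -4.2  35.6] dxyz mm [-0.4  1.  -0.2] jaw yaw -94.0 q [-0.17  0.69  1.37 -0.    1.09  1.47] F [-0.4  0.4  0.8] gw 0.939
spin -0.003
```

View pics/p18.png

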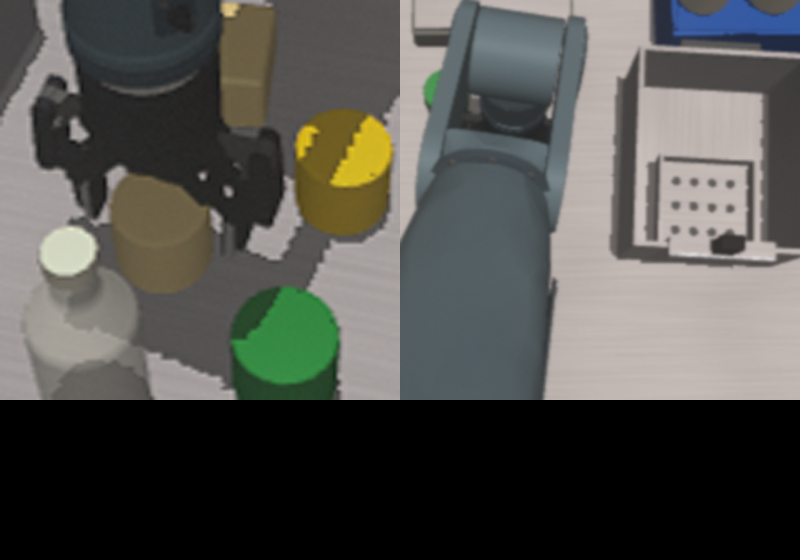

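servo_tool:
  deltas:
    - {"fingers":0.08,"dx":0.005,"dy":0.001,"dz":0,"spin":0}
    - {"fingers":0.07,"dx":0,"dy":0,"dz":0,"spin":0}
    - {"fingers":0.063,"dx":0,"dy":0,"dz":0,"spin":0}
    - {"fingers":0.058,"dx":0,"dy":0,"dz":0,"spin":0}
    - {"fingers":0.052,"dx":0,"dy":0,"dz":0,"spin":0}
    - {"fingers":0.05,"dx":0,"dy":0,"dz":0,"spin":0}
    - {"fingers":0.05,"dx":0,"dy":0,"dz":0,"spin":0}

```text
clock: 18.35
tool_pos: [704.1, -5.2, 30.9]
ee_rot: [[0.001, -0.069, -0.998], [-0.0, -0.998, 0.069], [-1.0, 0.0, -0.001]]
ft_force: [-1.5, 0.3, 4.2]
grip_width: 0.686
```

```bash
python3 go.py 704.3 -5.2 36 -93.8
```

```text
t 18.35 p [704.1  -5.2  30.9] dxyz mm [-5.1 -0.1 -0.2] jaw yaw -94.0 q [-0.18  0.69  1.37 -0.    1.08  1.46] F [-1.5  0.3  4.2] gw 0.686
spin -0.003
```

servo_tool:
  deltas:
    - {"fingers":0.05,"dx":-0.008,"dy":0,"dz":0,"spin":0}
    - {"fingers":0.05,"dx":-0.016,"dy":0,"dz":0,"spin":0}
    - {"fingers":0.05,"dx":-0.025,"dy":0,"dz":0,"spin":0}
    - {"fingers":0.05,"dx":-0.03,"dy":0,"dz":0,"spin":0}
    - {"fingers":0.05,"dx":-0.03,"dy":0,"dz":0,"spin":0}
    - {"fingers":0.05,"dx":-0.03,"dy":0,"dz":0,"spin":0}
    - {"fingers":0.05,"dx":-0.03,"dy":0,"dz":0,"spin":0}
    - {"fingers":0.05,"dx":-0.015,"dy":0,"dz":0,"spin":0}
    - {"fingers":0.05,"dx":-0.006,"dy":0,"dz":0,"spin":0}
    - {"fingers":0.05,"dx":0,"dy":0,"dz":0,"spin":0}

```text
clock: 19.35
tool_pos: [703.9, -5.1, 220.9]
ee_rot: [[0.001, -0.069, -0.998], [-0.0, -0.998, 0.069], [-1.0, 0.0, -0.001]]
ft_force: [-0.0, 0.2, -1.2]
grip_width: 0.685
```

```bash
python3 go.py 610 -253 220 -93.8
```

```text
t 19.35 p [703.9  -5.1 220.9] dxyz mm [  0.8 253.8  76.5] jaw yaw -94.0 q [-0.18  0.48  1.27  0.    1.39  1.46] F [-0.   0.2 -1.2] gw 0.685
spin -0.003
```

servo_tool:
  deltas:
    - {"fingers":0.05,"dx":0,"dy":0.012,"dz":0.0035,"spin":0}
    - {"fingers":0.05,"dx":0,"dy":0.024,"dz":0.007,"spin":0}
    - {"fingers":0.05,"dx":0,"dy":0.034,"dz":0.01,"spin":0}
    - {"fingers":0.05,"dx":0,"dy":0.036,"dz":0.011,"spin":0}
    - {"fingers":0.05,"dx":0,"dy":0.036,"dz":0.011,"spin":0}
    - {"fingers":0.05,"dx":0,"dy":0.036,"dz":0.011,"spin":0}
    - {"fingers":0.05,"dx":0,"dy":0.034,"dz":0.01,"spin":0}
    - {"fingers":0.05,"dx":0,"dy":0.026,"dz":0.008,"spin":0}
    - {"fingers":0.05,"dx":0,"dy":0.015,"dz":0.005,"spin":0}
    - {"fingers":0.05,"dx":0,"dy":0,"dz":0,"spin":0}

```text
clock: 20.35
tool_pos: [608.3, -254.3, 218.8]
ee_rot: [[-0.002, -0.072, -0.997], [0.001, -0.997, 0.072], [-1.0, -0.001, 0.002]]
ft_force: [0.4, 0.4, -2.2]
grip_width: 0.686
```

servo_tool:
  deltas:
    - {"fingers":0.05,"dx":0,"dy":0,"dz":0,"spin":0}
    - {"fingers":0.05,"dx":0,"dy":0,"dz":0,"spin":0}

```text
clock: 20.55
tool_pos: [610.3, -250.9, 219.9]
ee_rot: [[-0.0, -0.068, -0.998], [0.001, -0.998, 0.068], [-1.0, -0.001, 0.0]]
ft_force: [-0.1, -0.0, -1.6]
grip_width: 0.686
```

```bash
python3 go.py 610 -253 84 -93.8; python3 snap.py 19 60 60 260 320 320 80 470 290
```

```text
t 20.55 p [ 610.3 -250.9  219.9] dxyz mm [1.359e+02 2.300e+00 1.000e-01] jaw yaw -93.9 q [-0.57  0.39  1.4   0.    1.35  1.07] F [-0.1 -0.  -1.6] gw 0.686
spin -0.002
```

View pics/p19.png

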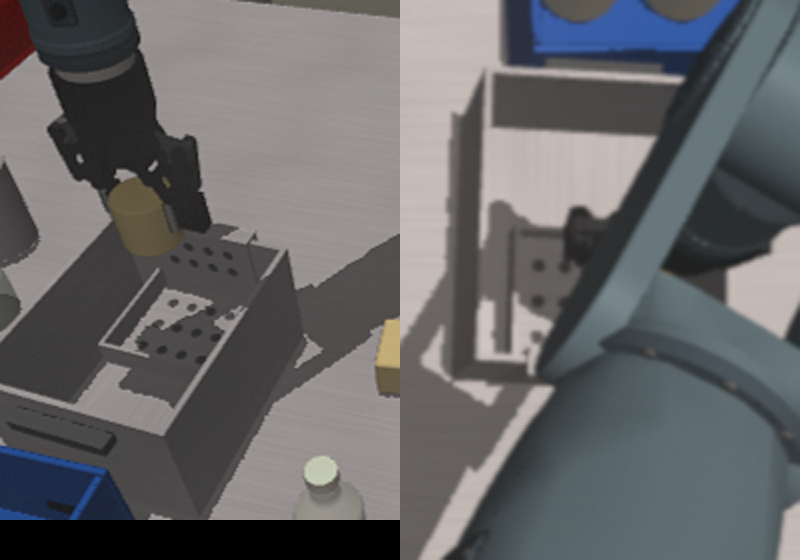

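servo_tool:
  deltas:
    - {"fingers":0.05,"dx":0.01,"dy":0.002,"dz":0,"spin":0}
    - {"fingers":0.05,"dx":0.02,"dy":0,"dz":0,"spin":0}
    - {"fingers":0.05,"dx":0.025,"dy":0,"dz":0,"spin":0}
    - {"fingers":0.05,"dx":0.025,"dy":0,"dz":0,"spin":0}
    - {"fingers":0.05,"dx":0.02,"dy":0,"dz":0,"spin":0}
    - {"fingers":0.05,"dx":0.016,"dy":0,"dz":0,"spin":0}
    - {"fingers":0.05,"dx":0.01,"dy":0,"dz":0,"spin":0}
    - {"fingers":0.05,"dx":0.006,"dy":0,"dz":0,"spin":0}
    - {"fingers":0.05,"dx":0,"dy":0,"dz":0,"spin":0}

```text
clock: 21.55
tool_pos: [609.7, -254.1, 87.8]
ee_rot: [[-0.001, -0.069, -0.998], [0.0, -0.998, 0.069], [-1.0, -0.0, 0.001]]
ft_force: [-0.1, -0.5, -2.0]
grip_width: 0.687
```

```bash
python3 go.py 610 -253 80 -93.8; python3 snap.py 20 60 100 220 280 320 80 470 290
```

```text
t 21.55 p [ 609.7 -254.1   87.8] dxyz mm [ 7.8 -1.1 -0.2] jaw yaw -94.0 q [-0.57  0.54  1.48 -0.    1.12  1.07] F [-0.1 -0.5 -2. ] gw 0.687
spin -0.003
```

View pics/p20.png

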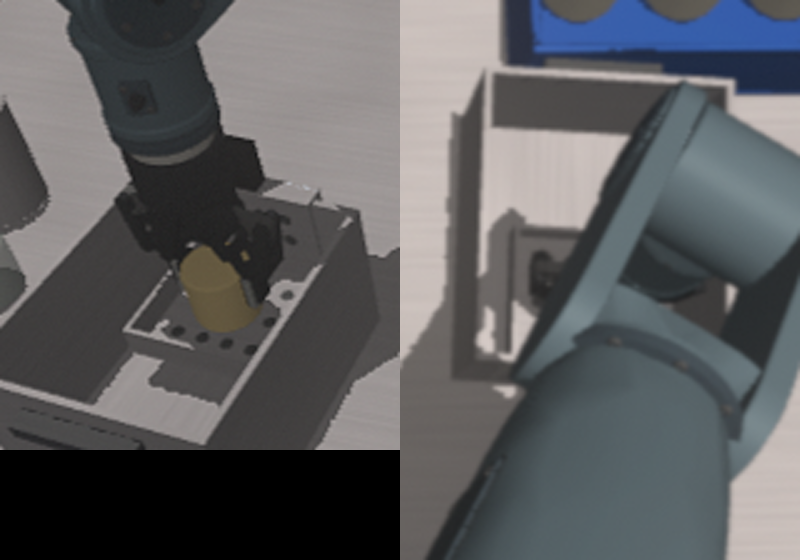

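servo_tool:
  deltas:
    - {"fingers":0.05,"dx":0.002,"dy":0,"dz":0,"spin":0}
    - {"fingers":0.05,"dx":0.002,"dy":0,"dz":0,"spin":0}
    - {"fingers":0.05,"dx":0.0015,"dy":0,"dz":0,"spin":0}
    - {"fingers":0.05,"dx":0,"dy":0,"dz":0,"spin":0}

```text
clock: 22.05
tool_pos: [609.7, -254.2, 82.7]
ee_rot: [[-0.0, -0.069, -0.998], [0.0, -0.998, 0.069], [-1.0, -0.0, 0.0]]
ft_force: [-0.5, 0.0, -2.2]
grip_width: 0.688
```

servo_tool:
  deltas:
    - {"fingers":0.05,"dx":0.001,"dy":0,"dz":0,"spin":0}
    - {"fingers":0.05,"dx":0,"dy":0,"dz":0,"spin":0}

```text
clock: 22.25
tool_pos: [609.8, -254.2, 81.8]
ee_rot: [[-0.0, -0.069, -0.998], [0.0, -0.998, 0.069], [-1.0, -0.0, 0.0]]
ft_force: [0.2, 0.2, -0.8]
grip_width: 0.689
```

servo_tool:
  deltas:
    - {"fingers":0.05,"dx":0.001,"dy":0,"dz":0,"spin":0}
    - {"fingers":0.05,"dx":0,"dy":0,"dz":0,"spin":0}

```text
clock: 22.45
tool_pos: [609.8, -254.2, 80.7]
ee_rot: [[-0.0, -0.069, -0.998], [0.0, -0.998, 0.069], [-1.0, -0.0, 0.0]]
ft_force: [0.8, -0.3, -2.5]
grip_width: 0.686
```

servo_tool:
  deltas:
    - {"fingers":0.05,"dx":0.001,"dy":0,"dz":0,"spin":0}
    - {"fingers":0.05,"dx":0,"dy":0,"dz":0,"spin":0}
    - {"fingers":0.05,"dx":0,"dy":0,"dz":0,"spin":0}

```text
clock: 22.75
tool_pos: [609.9, -254.3, 79.8]
ee_rot: [[-0.0, -0.069, -0.998], [0.0, -0.998, 0.069], [-1.0, -0.0, 0.0]]
ft_force: [-0.2, 0.0, -1.9]
grip_width: 0.688
```

servo_tool:
  deltas:
    - {"fingers":0.05,"dx":0.0005,"dy":0,"dz":0,"spin":0}
    - {"fingers":0.05,"dx":0,"dy":0,"dz":0,"spin":0}
    - {"fingers":0.05,"dx":0,"dy":0,"dz":0,"spin":0}

```text
clock: 23.05
tool_pos: [609.9, -254.2, 79.4]
ee_rot: [[-0.0, -0.069, -0.998], [0.0, -0.998, 0.069], [-1.0, -0.0, 0.0]]
ft_force: [-0.2, -0.7, -2.5]
grip_width: 0.689
```

servo_tool:
  deltas:
    - {"fingers":0.05,"dx":0.0007,"dy":0,"dz":0,"spin":0}
    - {"fingers":0.05,"dx":0,"dy":0,"dz":0,"spin":0}
    - {"fingers":0.05,"dx":0,"dy":0,"dz":0,"spin":0}

```text
clock: 23.35
tool_pos: [610.0, -254.3, 79.0]
ee_rot: [[0.0, -0.069, -0.998], [-0.0, -0.998, 0.069], [-1.0, 0.0, -0.0]]
ft_force: [0.2, 0.2, 1.2]
grip_width: 0.687
```

servo_tool:
  deltas:
    - {"fingers":0.05,"dx":0.0007,"dy":0,"dz":0,"spin":0}
    - {"fingers":0.05,"dx":0,"dy":0,"dz":0,"spin":0}
    - {"fingers":0.05,"dx":0,"dy":0,"dz":0,"spin":0}

```text
clock: 23.65
tool_pos: [610.2, -254.3, 78.9]
ee_rot: [[0.001, -0.069, -0.998], [-0.0, -0.998, 0.069], [-1.0, 0.0, -0.001]]
ft_force: [-1.2, 1.7, 5.4]
grip_width: 0.687
```

Run:
```python
from cell import robot
import numpy as np
print(robot.state()["tool_pos"],robot.state()["ft_force"])
```

```text
[ 610.18995349 -254.31491214   78.87778899] [-1.16197681  1.66717387  5.39097183]
```

Touchdown: z stopped at 78.9 and the force rose to +5 N. Relieving a little, then opening slowly.

servo_tool:
  deltas:
    - {"fingers":0.05,"dx":-0.0007,"dy":0,"dz":0,"spin":0}
    - {"fingers":0.06,"dx":0,"dy":0,"dz":0,"spin":0}
    - {"fingers":0.063,"dx":0,"dy":0,"dz":0,"spin":0}
    - {"fingers":0.067,"dx":0,"dy":0,"dz":0,"spin":0}
    - {"fingers":0.07,"dx":0,"dy":0,"dz":0,"spin":0}
    - {"fingers":0.072,"dx":0,"dy":0,"dz":0,"spin":0}
    - {"fingers":0.072,"dx":0,"dy":0,"dz":0,"spin":0}

```text
clock: 24.35
tool_pos: [609.9, -254.2, 78.6]
ee_rot: [[-0.0, -0.069, -0.998], [0.0, -0.998, 0.069], [-1.0, -0.0, 0.0]]
ft_force: [0.5, 0.3, 0.7]
grip_width: 0.843
```

```bash
python3 go.py 610 -253 80 -93.8; python3 snap.py 21 80 140 200 260 320 80 470 290
```

```text
t 24.35 p [ 609.9 -254.2   78.6] dxyz mm [-1.4 -1.3 -0. ] jaw yaw -94.0 q [-0.57  0.55  1.49  0.    1.11  1.07] F [0.5 0.3 0.7] gw 0.843
spin -0.003
```

View pics/p21.png

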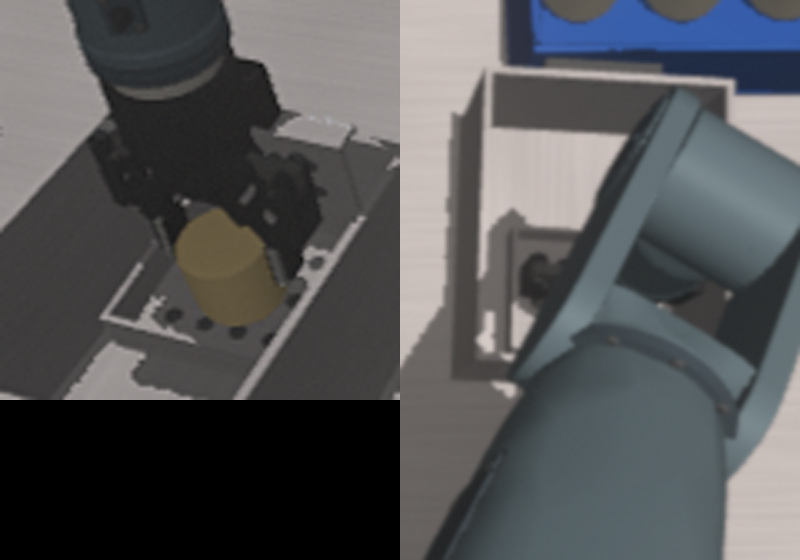

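servo_tool:
  deltas:
    - {"fingers":0.074,"dx":-0.006,"dy":0,"dz":0,"spin":0}
    - {"fingers":0.074,"dx":-0.012,"dy":0,"dz":0,"spin":0}
    - {"fingers":0.074,"dx":-0.02,"dy":0,"dz":0,"spin":0}
    - {"fingers":0.074,"dx":-0.03,"dy":0,"dz":0,"spin":0}
    - {"fingers":0.074,"dx":-0.035,"dy":0,"dz":0,"spin":0}
    - {"fingers":0.074,"dx":-0.035,"dy":0,"dz":0,"spin":0}
    - {"fingers":0.074,"dx":-0.035,"dy":0,"dz":0,"spin":0}
    - {"fingers":0.074,"dx":-0.02,"dy":-0.02,"dz":0,"spin":0}
    - {"fingers":0.074,"dx":0,"dy":-0.035,"dz":0,"spin":0}
    - {"fingers":0.074,"dx":0,"dy":-0.04,"dz":0,"spin":0}

```text
clock: 25.45
tool_pos: [616.9, -159.7, 274.5]
ee_rot: [[0.004, -0.071, -0.997], [-0.002, -0.997, 0.071], [-1.0, 0.002, -0.004]]
ft_force: [0.3, 0.1, 0.3]
grip_width: 0.871
```

servo_tool:
  deltas:
    - {"fingers":0.074,"dx":0,"dy":-0.04,"dz":0,"spin":0}
    - {"fingers":0.074,"dx":0,"dy":-0.04,"dz":0.01,"spin":0}
    - {"fingers":0.074,"dx":0,"dy":-0.04,"dz":0.02,"spin":0}
    - {"fingers":0.074,"dx":0,"dy":-0.03,"dz":0.02,"spin":0}
    - {"fingers":0.074,"dx":0,"dy":-0.015,"dz":0.01,"spin":0}
    - {"fingers":0.074,"dx":0,"dy":0,"dz":0,"spin":0}
    - {"fingers":0.074,"dx":0,"dy":0,"dz":0,"spin":0}
    - {"fingers":0.074,"dx":0,"dy":0,"dz":0,"spin":0}

```text
clock: 26.25
tool_pos: [568.7, 7.9, 272.1]
ee_rot: [[0.001, -0.07, -0.998], [-0.001, -0.998, 0.07], [-1.0, 0.001, -0.001]]
ft_force: [-0.6, 0.1, -0.5]
grip_width: 0.867
```

```bash
python3 snap.py 22 40 100 240 320 320 80 470 290
python3 - <<'E'
import numpy as np,cv2
t=np.load("top22.npz")["image"];cv2.imwrite("pics/full22.png",t[:,:,::-1])
E
```

```text
(no output)
```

View pics/p22.png

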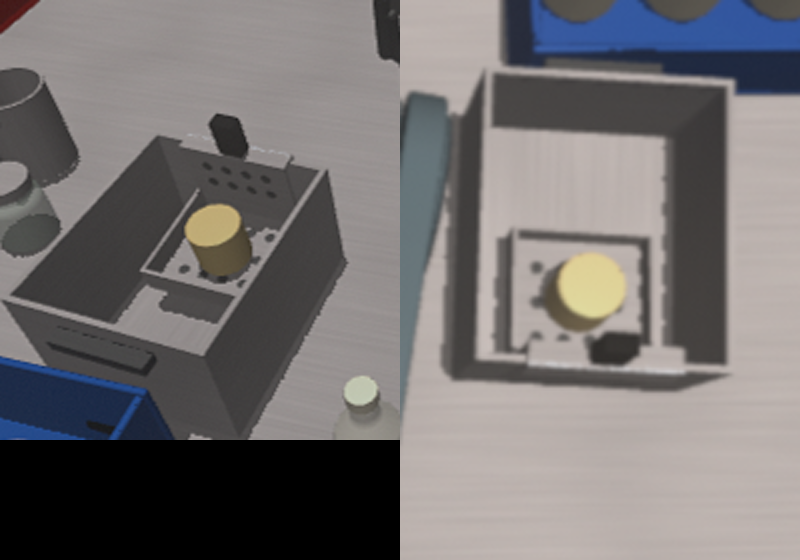

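View pics/full22.png

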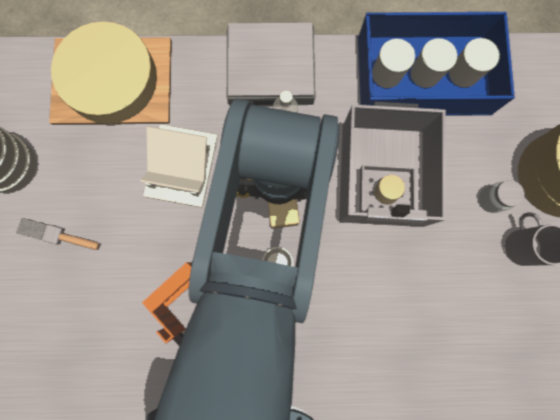

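Run:
```python
from pl import *
t=load("top22.npz");s=load("scene22.npz")
print("cheese top t");plane(t,[(320+a/2.667,80+b/2.667) for a,b in((165,270),(215,270),(215,300),(170,300))])
print("cheese top s");plane(s,[(40+a/2,100+b/2) for a,b in((200,215),(230,212),(235,232),(200,235))])
print("plate s");plane(s,[(40+a/2,100+b/2) for a,b in((203,172),(275,187),(280,220),(240,208))])
print("tray t");plane(t,[(320+a/2.667,80+b/2.667) for a,b in((120,245),(150,250),(148,330),(118,325))])
print("tray floor s");plane(s,[(40+a/2,100+b/2) for a,b in((172,262),(195,245),(205,275),(190,278))])
for n,u,v in(("loaf",266,232),("mould",285,197),("flask",226,322)):
    print(n,np.abs(s["image"][v-3:v+4,u-3:u+4].astype(int)-load("scene0.npz")["image"][v-3:v+4,u-3:u+4]).mean())
```

```text
cheese top t
[ 614.3 -252.2   96.7] [ 0.085 -0.011  0.996] sd 1.46 tilt 4.9 yaw -7.1
cheese top s
[ 615.3 -249.6   96.9] [ 0.069 -0.008  0.998] sd 1.04 tilt 4.0 yaw -6.4
plate s
[ 554.2 -243.7   82.6] [-0.993  0.071  0.089] sd 0.82 tilt 84.9 yaw 175.9
tray t
[ 626.1 -215.5   40.5] [ 0.082 -0.011  0.997] sd 1.63 tilt 4.7 yaw -7.4
tray floor s
[ 634.9 -284.5   45.5] [ 0.782 -0.584  0.217] sd 5.21 tilt 77.5 yaw -36.7
loaf 68.17006802721089
mould 15.244897959183673
flask 6.285714285714286
```

The last check disagrees with the earlier one: the tray now tips about 4.8° forward, where it was about 1° before the cheese. The lip has slid along the rim by its slot slack. I'll check whether it's still moving and mend it.

```bash
python3 snap.py 23 110 140 200 230 360 140 440 220
python3 - <<'E'
from rel import *
t=load("top23.npz");s=load("scene23.npz")
n=plane(s,[(40+a/2,100+b/2) for a,b in((203,172),(275,187),(280,220),(240,208))])
plane(t,[(320+a/2.667,80+b/2.667) for a,b in((165,270),(215,270),(215,300),(170,300))])
# grip block
for c,box,nm in((t,(380,195,425,222),"t"),(s,(140,150,168,182),"s")):
    x0,y0,x1,y1=box;g=c["image"].max(2);k=np.zeros(g.shape,bool);k[y0:y1,x0:x1]=g[y0:y1,x0:x1]<55
    P=cloud(c)[k];P=P[P[:,2]>148];print(nm,len(P),np.median(P,0).round(1),"h",((P[:,:2]-W)@ex).mean().round(1),np.percentile(P,[3,97],axis=0).round(1).tolist())
    c0=np.argwhere(k).mean(0)[::-1];print(c0)
E
python3 go.py 551.5 -249.9 230 -93.8
```

```text
[ 554.2 -244.4   83. ] [-0.994  0.07   0.086] sd 0.79 tilt 85.1 yaw 176.0
[ 614.  -252.5   96.3] [ 0.105 -0.008  0.994] sd 1.34 tilt 6.0 yaw -4.6
t 80 [ 542.5 -239.9  179. ] h 1.4 [[539.3, -256.9, 157.4], [553.1, -234.6, 189.5]]
[398.325  211.6125]
s 261 [ 558.1 -245.   174.4] h 13.1 [[546.1, -260.6, 149.7], [561.9, -235.9, 188.4]]
[154.08273381 167.43884892]
t 26.45 p [568.3   8.2 271.5] dxyz mm [ 41.5 258.7  -1.5] jaw yaw -94.1 q [-0.19  0.15  1.6  -0.    1.4   1.45] F [-1.2  0.2 -0.5] gw 0.866
spin -0.004
```

View pics/p23.png

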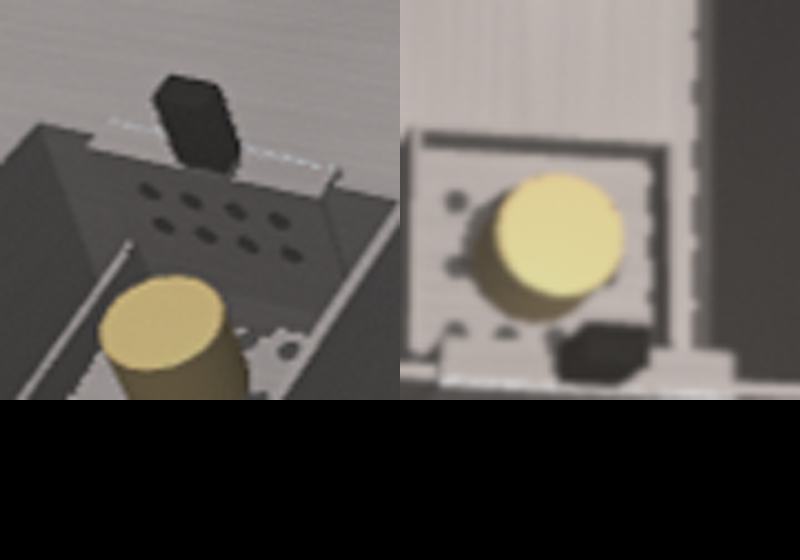

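It's stable at about 5°. The leg is against the outer face and only the plate's bottom touches the wall. I'll pinch the grip again and draw the top back until the plate is flush.

servo_tool:
  deltas:
    - {"fingers":0.065,"dx":0,"dy":0.015,"dz":0,"spin":0}
    - {"fingers":0.065,"dx":0,"dy":0.03,"dz":0,"spin":0}
    - {"fingers":0.065,"dx":0,"dy":0.04,"dz":0,"spin":0}
    - {"fingers":0.065,"dx":0,"dy":0.04,"dz":0,"spin":0}
    - {"fingers":0.065,"dx":0,"dy":0.04,"dz":0,"spin":0}
    - {"fingers":0.065,"dx":0,"dy":0.04,"dz":0,"spin":0}
    - {"fingers":0.065,"dx":0,"dy":0.03,"dz":0,"spin":0}
    - {"fingers":0.065,"dx":0,"dy":0.018,"dz":0,"spin":0}
    - {"fingers":0.065,"dx":0,"dy":0.004,"dz":-0.002,"spin":0}
    - {"fingers":0.065,"dx":0,"dy":0,"dz":0,"spin":0}

```text
clock: 27.45
tool_pos: [552.2, -247.5, 271.5]
ee_rot: [[-0.0, -0.07, -0.998], [0.001, -0.998, 0.07], [-1.0, -0.001, 0.0]]
ft_force: [-0.5, 0.4, -0.4]
grip_width: 0.759
```

servo_tool:
  deltas:
    - {"fingers":0.065,"dx":0.01,"dy":0,"dz":0,"spin":0}
    - {"fingers":0.065,"dx":0.01,"dy":0,"dz":0,"spin":0}
    - {"fingers":0.065,"dx":0,"dy":0,"dz":0,"spin":0}
    - {"fingers":0.065,"dx":0,"dy":0,"dz":0,"spin":0}

```text
clock: 27.85
tool_pos: [552.1, -246.2, 250.9]
ee_rot: [[-0.001, -0.068, -0.998], [0.001, -0.998, 0.068], [-1.0, -0.001, 0.001]]
ft_force: [-0.2, 0.4, -0.5]
grip_width: 0.762
```

```bash
python3 go.py 551.5 -249 173 -93.8;python3 snap.py 24 80 100 200 220 360 140 440 220
```

```text
t 27.85 p [ 552.1 -246.2  250.9] dxyz mm [77.9  2.9  0.3] jaw yaw -93.9 q [-0.62  0.24  1.53  0.    1.37  1.02] F [-0.2  0.4 -0.5] gw 0.762
spin -0.002
```

View pics/p24.png

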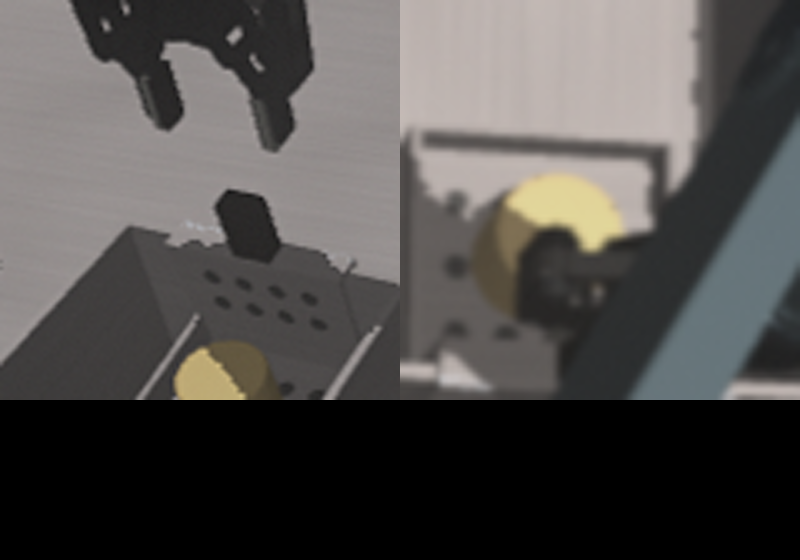

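servo_tool:
  deltas:
    - {"fingers":0.065,"dx":0.02,"dy":0.002,"dz":0,"spin":0}
    - {"fingers":0.065,"dx":0.025,"dy":0,"dz":0,"spin":0}
    - {"fingers":0.065,"dx":0.018,"dy":0,"dz":0,"spin":0}
    - {"fingers":0.06,"dx":0.008,"dy":0,"dz":0,"spin":0}
    - {"fingers":0.05,"dx":0.003,"dy":0,"dz":0,"spin":0}
    - {"fingers":0.04,"dx":0,"dy":0,"dz":0,"spin":0}
    - {"fingers":0.033,"dx":0,"dy":0,"dz":0,"spin":0}
    - {"fingers":0.026,"dx":0,"dy":0,"dz":0,"spin":0}
    - {"fingers":0.022,"dx":0,"dy":0,"dz":0,"spin":0}

```text
clock: 28.85
tool_pos: [552.8, -250.1, 179.4]
ee_rot: [[0.002, -0.069, -0.998], [-0.002, -0.998, 0.069], [-1.0, 0.002, -0.002]]
ft_force: [-1.6, -1.7, 5.8]
grip_width: 0.315
```

servo_tool:
  deltas:
    - {"fingers":0.022,"dx":0,"dy":0,"dz":0.002,"spin":0}
    - {"fingers":0.022,"dx":0,"dy":0,"dz":0.002,"spin":0}
    - {"fingers":0.022,"dx":0,"dy":0,"dz":0,"spin":0}

```text
clock: 29.15
tool_pos: [550.7, -249.8, 179.5]
ee_rot: [[0.007, -0.069, -0.998], [-0.003, -0.998, 0.069], [-1.0, 0.002, -0.007]]
ft_force: [7.2, -2.2, 2.1]
grip_width: 0.315
```

```bash
python3 go.py 551.5 -249 173 -93.8;python3 snap.py 25 80 100 200 220 360 140 440 220;python3 - <<'E'
from rel import *
s=load("scene25.npz");plane(s,[(145,184),(176,192),(178,208),(160,204)])
E
```

```text
t 29.15 p [ 550.7 -249.8  179.5] dxyz mm [ 6.5 -0.9 -0.7] jaw yaw -94.0 q [-0.62  0.31  1.6   0.    1.23  1.02] F [ 7.2 -2.2  2.1] gw 0.315
spin -0.003
[ 553.9 -243.4   86.3] [-0.995  0.076  0.067] sd 0.77 tilt 86.1 yaw 175.6
```

View pics/p25.png

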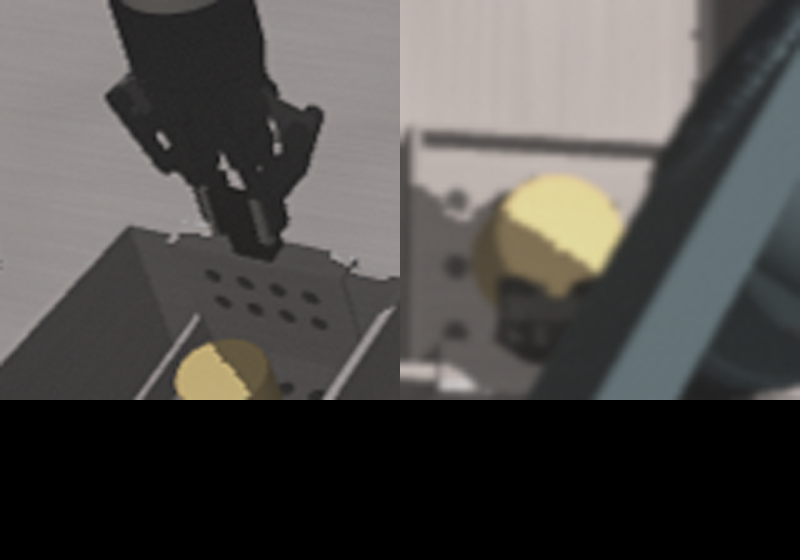

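servo_tool:
  deltas:
    - {"fingers":0.022,"dx":0,"dy":0,"dz":0.002,"spin":0}
    - {"fingers":0.022,"dx":0,"dy":0,"dz":0.002,"spin":0}
    - {"fingers":0.022,"dx":0,"dy":0,"dz":0.002,"spin":0}
    - {"fingers":0.022,"dx":0,"dy":0,"dz":0,"spin":0}

```text
clock: 29.65
tool_pos: [545.2, -249.5, 179.8]
ee_rot: [[0.009, -0.069, -0.998], [-0.003, -0.998, 0.069], [-1.0, 0.003, -0.009]]
ft_force: [8.2, -1.6, 2.5]
grip_width: 0.313
```

```bash
python3 go.py 551.5 -249 173 -93.8;python3 snap.py 26 80 100 200 220 360 140 440 220;python3 - <<'E'
from rel import *
s=load("scene26.npz");plane(s,[(145,184),(176,192),(178,208),(160,204)])
E
```

```text
t 29.65 p [ 545.2 -249.5  179.8] dxyz mm [ 6.9 -0.9 -6.1] jaw yaw -94.0 q [-0.63  0.3   1.61  0.    1.22  1.01] F [ 8.2 -1.6  2.5] gw 0.313
spin -0.003
[ 552.1 -244.6   84.5] [-0.997  0.069  0.041] sd 0.87 tilt 87.6 yaw 176.0
```

servo_tool:
  deltas:
    - {"fingers":0.022,"dx":0,"dy":0,"dz":0.002,"spin":0}
    - {"fingers":0.022,"dx":0,"dy":0,"dz":0.002,"spin":0}
    - {"fingers":0.022,"dx":0,"dy":0,"dz":0.002,"spin":0}
    - {"fingers":0.022,"dx":0,"dy":0,"dz":0,"spin":0}

```text
clock: 30.15
tool_pos: [540.4, -249.1, 179.9]
ee_rot: [[0.011, -0.069, -0.998], [-0.004, -0.998, 0.069], [-1.0, 0.003, -0.012]]
ft_force: [14.5, -2.3, -0.6]
grip_width: 0.318
```

```bash
python3 go.py 551.5 -249 173 -93.8;python3 snap.py 27 80 100 200 220 360 140 440 220;python3 - <<'E'
from rel import *
s=load("scene27.npz");plane(s,[(145,184),(176,192),(178,208),(160,204)])
E
```

```text
t 30.15 p [ 540.4 -249.1  179.9] dxyz mm [  7.   -0.9 -11. ] jaw yaw -94.0 q [-0.63  0.28  1.63  0.    1.22  1.01] F [14.5 -2.3 -0.6] gw 0.318
spin -0.003
[ 550.8 -245.4   82.9] [-0.997  0.071  0.006] sd 0.9 tilt 89.7 yaw 175.9
```

View pics/p27.png

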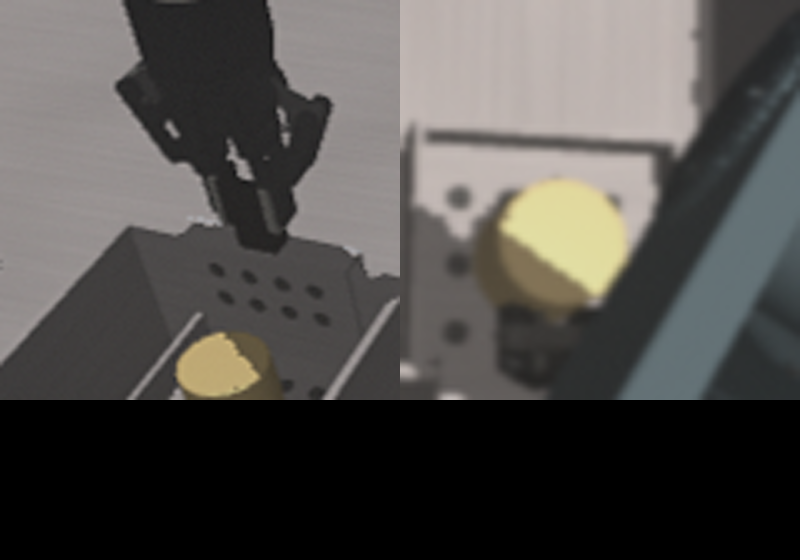

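Plate flush (0.3°), with 14 N pulling against the wall. Easing most of the pull and opening.

servo_tool:
  deltas:
    - {"fingers":0.022,"dx":0.0005,"dy":0,"dz":-0.001,"spin":0}
    - {"fingers":0.022,"dx":0,"dy":0,"dz":0,"spin":0}
    - {"fingers":0.029,"dx":0,"dy":0,"dz":0,"spin":0}
    - {"fingers":0.032,"dx":0,"dy":0,"dz":0,"spin":0}
    - {"fingers":0.038,"dx":0,"dy":0,"dz":0,"spin":0}
    - {"fingers":0.048,"dx":0,"dy":0,"dz":0,"spin":0}
    - {"fingers":0.06,"dx":0,"dy":0,"dz":0,"spin":0}
    - {"fingers":0.068,"dx":0,"dy":0,"dz":0,"spin":0}

```text
clock: 31.05
tool_pos: [537.0, -248.1, 177.0]
ee_rot: [[-0.0, -0.069, -0.998], [0.0, -0.998, 0.069], [-1.0, -0.0, 0.0]]
ft_force: [0.7, 0.2, 0.4]
grip_width: 0.794
```

```bash
python3 go.py 551.5 -249 173 -93.8;python3 snap.py 28 80 100 200 220 360 140 440 220;python3 - <<'E'
from rel import *
s=load("scene28.npz");plane(s,[(145,184),(176,192),(178,208),(160,204)])
E
```

```text
t 31.05 p [ 537.  -248.1  177. ] dxyz mm [  4.   -0.1 -14.6] jaw yaw -94.0 q [-0.63  0.29  1.63  0.    1.23  1.01] F [0.7 0.2 0.4] gw 0.794
spin -0.003
[ 550.8 -245.5   82.7] [-0.997  0.072  0.006] sd 0.89 tilt 89.6 yaw 175.9
```

servo_tool:
  deltas:
    - {"fingers":0.07,"dx":0,"dy":0,"dz":0,"spin":0}
    - {"fingers":0.07,"dx":-0.01,"dy":0,"dz":0,"spin":0}
    - {"fingers":0.07,"dx":-0.02,"dy":0,"dz":0,"spin":0}
    - {"fingers":0.07,"dx":-0.03,"dy":0,"dz":0,"spin":0}
    - {"fingers":0.07,"dx":-0.03,"dy":0,"dz":0,"spin":0}
    - {"fingers":0.07,"dx":0,"dy":0,"dz":0,"spin":0}

```text
clock: 31.75
tool_pos: [539.3, -249.7, 273.4]
ee_rot: [[0.008, -0.069, -0.998], [-0.006, -0.998, 0.069], [-1.0, 0.005, -0.008]]
ft_force: [-0.1, -0.8, -0.0]
grip_width: 0.817
```

```bash
python3 snap.py 29 80 100 200 220 360 140 440 220;python3 - <<'E'
from rel import *
s=load("scene29.npz");plane(s,[(145,184),(176,192),(178,208),(160,204)])
E
```

```text
[ 550.9 -245.6   82.7] [-0.997  0.072  0.005] sd 0.86 tilt 89.7 yaw 175.9
```

View pics/p29.png

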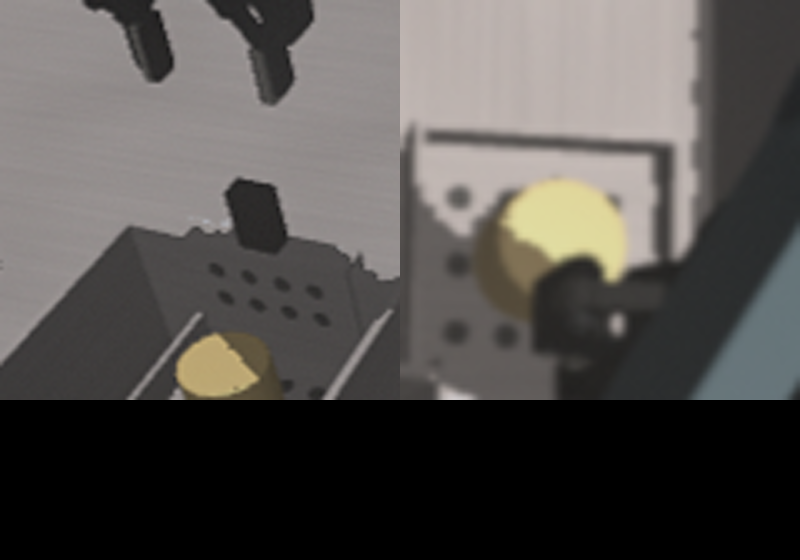

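It stays flush after release. Moving clear for the final check, and watching for creep.

servo_tool:
  deltas:
    - {"fingers":0.07,"dx":0,"dy":-0.02,"dz":0.02,"spin":0}
    - {"fingers":0.07,"dx":0,"dy":-0.035,"dz":0.03,"spin":0}
    - {"fingers":0.07,"dx":0,"dy":-0.035,"dz":0.03,"spin":0}
    - {"fingers":0.07,"dx":0,"dy":-0.035,"dz":0.02,"spin":0}
    - {"fingers":0.07,"dx":0,"dy":-0.035,"dz":0,"spin":0}
    - {"fingers":0.07,"dx":0,"dy":-0.02,"dz":0,"spin":0}
    - {"fingers":0.07,"dx":0,"dy":0,"dz":0,"spin":0}
    - {"fingers":0.07,"dx":0,"dy":0,"dz":0,"spin":0}
    - {"fingers":0.07,"dx":0,"dy":0,"dz":0,"spin":0}
    - {"fingers":0.07,"dx":0,"dy":0,"dz":0,"spin":0}

```text
clock: 32.85
tool_pos: [449.7, -62.6, 266.9]
ee_rot: [[-0.001, -0.07, -0.998], [0.0, -0.998, 0.07], [-1.0, -0.0, 0.001]]
ft_force: [-1.0, 0.0, -0.5]
grip_width: 0.822
```

```bash
python3 snap.py 30 40 100 300 360 220 80 470 290;python3 - <<'E'
from pl import *
t=load("top30.npz");s=load("scene30.npz")
print("plate");plane(s,[(145,184),(176,192),(178,208),(160,204)])
print("cheese s");plane(s,[(40+a/2,100+b/2) for a,b in((200,215),(230,212),(235,232),(200,235))])
print("cheese t");plane(t,[(320+a/2.667,80+b/2.667) for a,b in((165,270),(215,270),(215,300),(170,300))])
print("tray t");plane(t,[(320+a/2.667,80+b/2.667) for a,b in((120,245),(150,250),(148,330),(118,325))])
a=load("scene0.npz");b=load("top0.npz")
P0=cloud(a);P1=cloud(s);Q0=cloud(b);Q1=cloud(t)
for n,u,v in(("loaf",266,232),("mould rim",285,182),("flask cap",221,296),("yellow",303,264),("green",285,318)):print(n,P0[v,u].round(0),P1[v,u].round(0))
E
```

```text
plate
[ 550.8 -246.1   83.2] [-0.997  0.076  0.004] sd 0.84 tilt 89.8 yaw 175.7
cheese s
[ 620.1 -246.4  103. ] [-0.012  0.01   1.   ] sd 0.92 tilt 0.9 yaw 141.0
cheese t
[ 613.2 -250.5  102.5] [ 0.006 -0.004  1.   ] sd 1.47 tilt 0.4 yaw -29.8
tray t
[ 624.5 -214.2   47.6] [ 0.001 -0.033  0.999] sd 1.79 tilt 1.9 yaw -88.1
loaf [574.  -3.  50.] [574.  -3.  50.]
mould rim [418.   4.  61.] [417.   3.  60.]
flask cap [811. -10. 160.] [810. -11. 159.]
yellow [641.  92.  53.] [643.  93.  56.]
green [767.  84.  53.] [767.  84.  53.]
```

View pics/p30.png

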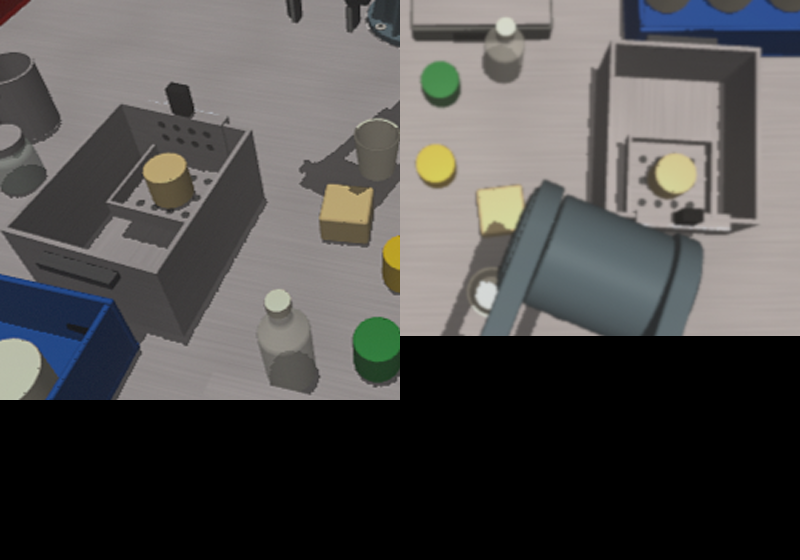

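The final view shows the basket level in the tank, with the cheese at crop (168,180) upright on its tray. The square cheese, mould and bottle have not moved and the gripper is clear. Handing in.

```bash
python3 -c "
from cell import robot
print(robot.finish_job())"
```

```text
the job is handed in; nothing more can be done
None
```

The basket hangs by its lip over the tank's robot-side rim, and the small round cheese stands upright on its tray. I handed the job in at about 33 s; no verdict was reported.

- **Hanging the basket:** I lifted it by its grip, still leaning 40°. I hooked the slot over the rim at that lean, pivoted it level in the pads against the wall, and lowered it until it seated at about 8 N.
- **Placing the cheese:** I lowered it onto the tray floor until I felt contact, about 5 N, then opened the fingers.
- **Check that failed and was mended:** After the cheese went in, the tray had tipped about 5° because the lip slid along its slot slack. I pinched the grip again and drew the plate back flush. That means the basket was re-seated with the cheese already in it.
- **Last checks:** About 2 s after that release the plate was within 0.3° of vertical. The cheese top was within 1° of level.
    - **Outlier:** One tray-floor fit, on a narrow strip, read 1.9° sideways. I take that as measurement noise.
    - **Untouched things:** The square cheese, mould, bottle and the coloured look-alike cheeses read within about 3 mm of where they started. The orange basket showed no change in the pictures but I did not measure it.
    - **Robot:** It was clear of everything.

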